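Shut the tea tin and stack the keyed tins on it

ROBOT

A 6-joint arm with a two-finger parallel gripper is mounted at the origin on the work surface. World frame = base frame: x ahead of the robot, y to its left, z up, the work surface at z = 0. Lengths are in mm, angles in degrees, forces in N, time in s.
With the tool pointing down it reaches from about 275 to 725 mm from the base axis. Payload 15.9 kg.
Tool frame: the origin (TCP) lies midway between the tips of the shut fingers; the grasp point (between the pads) lies 19 mm behind it; z points along the fingers, y is the direction in which the jaws open and shut (so a half turn about z gives the same grasp; the last joint's range is limited). The gripper opens to 85 mm and grips with 20 to 120 N. Pads are 22 mm wide; open, the fingers measure 114 mm over their backs; the gripper's body (76 mm by 85 mm) begins 54 mm behind the grasp point. The pads swing forward as they close: fully open they stand 13 mm farther back than shut.
Start: joints at [-67.838, 12.198, -1.971, 75.831, 0, 90], TCP at [188.606, -463.048, 193.306] pointing down, gripper open.
Joint ranges: [-170.91, 170.91], [-42.67, 98.43], [-65.05, 77.54], [-120.47, 116.71], [-90, 82.35], [-180, 180]. Speed limits (degrees/s): [108.29, 108.29, 136.94, 147.25, 180, 180].

INTERFACE

Orientations are given as a 3x3 rotation matrix whose columns are the frame's x, y, z axes.
In Python, from bench import ctrl gives the robot as it stands. Calls block until the motion is done:
- ctrl.movep(position, orientation): joint-space move of the TCP to a pose.
- ctrl.movel(position, feed=150, attitude=None, force_limit=None): straight line of the TCP; attitude=None keeps the orientation; feed is the mean speed in mm/s. With force_limit (N) it stops when the force on the tool has changed by that much, and returns True; else False.
- ctrl.goto_joints(angles): joint-space move.
- ctrl.gripper_to(opening, grasp_force=None): finger opening in mm; grasp_force is the grip in N (None keeps the last); returns when the fingers have stopped.
- ctrl.pause(seconds).
- ctrl.inverse_kinematics(position, orientation): joint angles nearest the present ones, or None.
- ctrl.snapshot(name): name is "scene" or "top"; returns a dict with "frame" (384x512x3 uint8, red, green, blue), "camera_matrix" (3x3 intrinsics, pixels), "R" (3x3) and "t" (3): a world point X has camera coordinates R X + t. Camera axes: x right, y down, z forward; pixel columns grow to the right and rows downward; lengths in mm; the calibration is good to about 2 mm. A picture is of the moment at which its call begins. There is no depth.
A pose or a line that the arm cannot do raises ctrl.MotionError and nothing moves.
- ctrl.close_job(): hands the job in, once; it reports no verdict.
Readings, each from a call of its own:
- ctrl.current_time(): time.
- ctrl.current_joints(): joint angles.
- ctrl.current_dq(): joint speeds.
- ctrl.current_joint_efforts(): joint torques, N m.
- ctrl.current_tcp_pos(): TCP position.
- ctrl.current_tcp_rot(): TCP orientation.
- ctrl.current_ft_force(): force on the tool from outside, world axes, zero at the start.
- ctrl.current_torque(): the same for the moment, N m.
- ctrl.current_width(): finger opening in mm.
Only numpy, scipy, OpenCV 4.12 (cv2) and the standard library are available. Lean on these libraries where they do the work, as an engineer would, in place of code of your own. Each camera call takes 0.05 s, during which the arm holds its last target.

TASK

Put the tea set back together on the cream corner shelf: shut the tea tin's lid, then stack the medium tin on it and the small tin on top, each foot notch over the black key of the lid below so that every tin sits fully down, flat and level. Lower the tins home rather than dropping them, keep all of them upright, leave the tea tin where it stands, and do not disturb the mug, carton, bamboo rest or hanging spoons.

Things in the scene. Friction and masses are not known exactly. Their poses are not given: they have to be found in the camera images.
- shelf: Cream-painted low corner shelf, fixed, 360 (own x) x 440 mm, top of its board 50 mm above the counter. Origin: counter level, under the middle of that rectangle. Own +x (away from the robot) and +y sides are straight, with lips 18 mm high; the corner at -x,-y is widely rounded off.
- rail: Aluminium rail, fixed to the shelf, with the shelf's axes; origin on the board's top at the shelf's middle. The bar (5 mm radius, 240 mm long, along y) lies at own x = +150 mm, 125 mm above the board, on posts at y = -120 and +120 mm.
- tea_tin: Stainless tea tin standing loose on the shelf, round, 78 mm diameter, rim 80 mm above its underside, about 0.5 kg with its lid. Origin: centre of the underside, z up. Its front (window, and the lid's thumb tab and key) is at its own -x side, the lid's hinge at its own +x side.
- tea_lid (a joint): Lid hinge of the tea tin in rad: 0 shut (it stops there), larger is more open, 1.75 at most. A stiff hinge: the lid stays where it is left; about 1 N at the thumb tab swings it. The lid is a disc 80 mm in diameter and 8 mm thick, its middle 42.5 mm from the hinge, with a black thumb tab reaching 7 mm past its front edge, 20 mm wide.
- tea_hinge (a point): Point on the hinge line (which runs along the tea tin's own y) of the tea tin's lid, 42.5 mm behind the tin's axis and 80 mm above its underside. Frame turns with the lid; with the lid shut it is parallel to the tea tin's.
- tea_seat (a point): Middle of the lid's flat upper face, on which the medium tin's foot stands: 88 mm above the tin's underside when shut. Moves with the lid; z is the lid's outward normal. Round it rises a boss 53 mm in diameter and 6 mm high with a tapered top.
- tea_key (a point): Point on the lid's flat upper face in the middle of its black key, 30 mm from tea_seat along own -x. The key is a rib 8 mm wide and 6 mm high, running radially from 20 to 37.5 mm from the lid's middle.
- medium_tin: Medium steel tin, closed, loose: 66 mm diameter, flat lid face 60 mm above its underside, about 0.2 kg. Origin: centre of the underside, z up. Seated, its origin lies at tea_seat and its x axis points as the tea tin's. At its own -x side, above the foot notch: amber window and black thumb tab (16 mm wide, 4 mm thick, centred 55 mm up, reaching 7 mm out from the wall).
- medium_notch (a point): Middle of the notch (13 mm wide) in the medium tin's foot ring, at underside level, 30 mm from its origin along own -x; over tea_key when seated. The ring is 8 mm high, 64 mm outside and 57 mm inside diameter and goes over the tea lid's 53 mm boss.
- medium_seat (a point): Middle of the medium tin's flat lid face, 60 mm above its underside, on which the small tin's foot stands; a boss 43 mm in diameter and 6 mm high rises round it.
- medium_key (a point): Point on the medium tin's lid face in the middle of its black key, 25 mm from medium_seat along own -x. The key is 8 mm wide, 6 mm high, from 15 to 31.5 mm from the middle.
- small_tin: Small steel tin, closed, loose: 56 mm diameter, flat lid face 50 mm above its underside, black knob 16 mm wide up to 61 mm, about 0.15 kg. Origin: centre of the underside, z up. Seated, its origin lies at medium_seat and its x axis points as the medium tin's. At its own -x side, above the notch: amber window and black thumb tab (16 mm wide, 4 mm thick, centred 45 mm up, reaching 7 mm out).
- small_notch (a point): Middle of the notch (13 mm wide) in the small tin's foot ring, at underside level, 25 mm from its origin along own -x; over medium_key when seated. The ring is 8 mm high, 54 mm outside and 47 mm inside diameter and goes over the medium lid's 43 mm boss.
- mug: Empty red enamel mug standing loose on the counter, 80 mm diameter, 85 mm high; its handle reaches to about 80 mm from its axis at its own +y side. Origin: centre of the underside. Bystander.
- carton: Closed cardboard tea carton standing loose on the counter, 64 (own x) x 100 (own y) x 120 mm high. Origin: centre of the underside. Bystander.
- rest: Bamboo spatula rest lying loose on the shelf, 130 (own x) x 76 (own y) x 22 mm high. Origin: centre of the underside. Bystander.
- spoons_low (a point): Lower end of the yellow measuring spoons, hooked on the rail and free to swing, hanging 110 mm below it and about 50 mm wide. Bystander.
Not all that is in view belongs to the job. What is shaped like the tea_tin but blue is not meant. Leave any purple or yellow look-alike of the medium_tin alone.

How it is judged (in metres and radians):
On the way, in this order (a step that is already met when the one before it is completed fails the run):
1. the tea tin's lid is shut (value of joint tea_lid below 0.03 rad), for 0.2 s.
2. the medium tin is seated on the tea tin, its notch over the key (value of joint tea_lid below 0.03 rad and horizontal distance between medium_tin and tea_seat below 0.004 m and z of medium_tin in the frame of tea_seat between -0.003 and 0.003 m and horizontal distance between medium_notch and tea_key below 0.005 m and angle between medium_tin's own z axis and vertical below 0.05 rad), for 0.2 s.
At the end, for the whole second after the job is handed in: Tea lid shut (0.03 rad), tea tin upright and within 30 mm of its start; medium tin on the tea lid, small tin on the medium lid, each within 4 mm of centred, underside within 3 mm of the lid face, notch within 5 mm of over the key, level within 0.05 rad, all at rest (all of step 2 and horizontal distance between small_tin and medium_seat below 0.004 m and z of small_tin in the frame of medium_seat between -0.003 and 0.003 m and horizontal distance between small_notch and medium_key below 0.005 m and angle between each of small_tin, tea_tin's own z axis and vertical below 0.05 rad and distance of tea_tin from where it was at the start of the episode below 0.03 m and linear speed of each of tea_tin, medium_tin, small_tin below 0.02 m/s); the robot touches nothing.
It fails at once if the mug, carton or bamboo rest was moved more than 20 mm or tipped (distance of any of mug, carton, rest from where it was at the start of the episode above 0.02 m or angle between any of mug, carton, rest's own z axis and vertical above 0.5 rad).
It fails at once if the hanging spoons were swung more than 30 mm (distance of spoons_low from where it was at the start of the episode above 0.03 m).
It fails at once if the tea tin was shifted more than 30 mm (distance of tea_tin from where it was at the start of the episode above 0.03 m).
It fails at once if a tin was tipped more than 0.5 rad (angle between any of tea_tin, medium_tin, small_tin's own z axis and vertical above 0.5 rad).
It fails at once if a tin was let go more than 20 mm above its seat ((horizontal distance between medium_tin and tea_seat below 0.03 m and z of medium_tin in the frame of tea_seat between 0.02 and 0.15 m and contact force between the fingers and medium_tin below 0.05 N) or (horizontal distance between small_tin and medium_seat below 0.03 m and z of small_tin in the frame of medium_seat between 0.02 and 0.15 m and contact force between the fingers and small_tin below 0.05 N)).
It also fails if it takes over 72 s, if anything falls off the work surface, if the arm or the gripper's body presses on something with over 40 N, if the wrist force passes 120 N, or if a joint passes its speed limit or range.

## Working session

There is one attempt and no reset: what is moved stays moved. The work goes in short steps, each a Python script; the robot and the scene stay as the last script left them, time stands still between calls to the robot, and variables do not carry over. Pictures are saved under pics/ and viewed, and the job is handed in when it is done.

```bash
ls; mkdir -p pics
python3 - <<'E'
from bench import ctrl
import cv2,numpy as np
for n in ["scene","top"]:
    s=ctrl.snapshot(n)
    cv2.imwrite(f"pics/{n}0.png",s["frame"][:,:,::-1])
    np.savez(f"{n}0.npz",**s)
    print(n,s["camera_matrix"],s["R"],s["t"], -s["R"].T@s["t"])
print(ctrl.current_time(),ctrl.current_tcp_rot(),ctrl.current_width())
E
```

```text
pics
scene [[419.23825096   0.         248.65901813]
 [  0.         419.23825096 187.40267074]
 [  0.           0.           1.        ]] [[ 0.4989547   0.86661876 -0.00401781]
 [ 0.73621873 -0.42631374 -0.52558404]
 [-0.45719383  0.25928464 -0.8507322 ]] [-240.29725337 -346.13419055 1730.15767417] [1165.74532723 -387.91896383 1289.0127753 ]
top [[441.50469434   0.         248.88893379]
 [  0.         441.50469434 187.83459445]
 [  0.           0.           1.        ]] [[-0.00704528 -0.9998686   0.01459927]
 [-0.99620146  0.00575076 -0.08688835]
 [ 0.08679297 -0.01515597 -0.99611108]] [ -44.51772314  561.75173917 1350.97149491] [ 442.04943035  -27.26709534 1395.17727577]
0.1 [[ 9.26131802e-01  3.77199859e-01 -3.89453871e-04]
 [ 3.77200059e-01 -9.26131370e-01  8.94516589e-04]
 [-2.32739158e-05 -9.75342284e-04 -9.99999524e-01]] 85.66037626999345
```

```bash
cd pics; python3 -c "
import cv2
for n in ['scene','top']:
    i=cv2.imread(n+'0.png');cv2.imwrite(n+'0b.png',cv2.resize(i,(800,600),interpolation=cv2.INTER_CUBIC))"
```

```text
(no output)
```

View pics/scene0b.png

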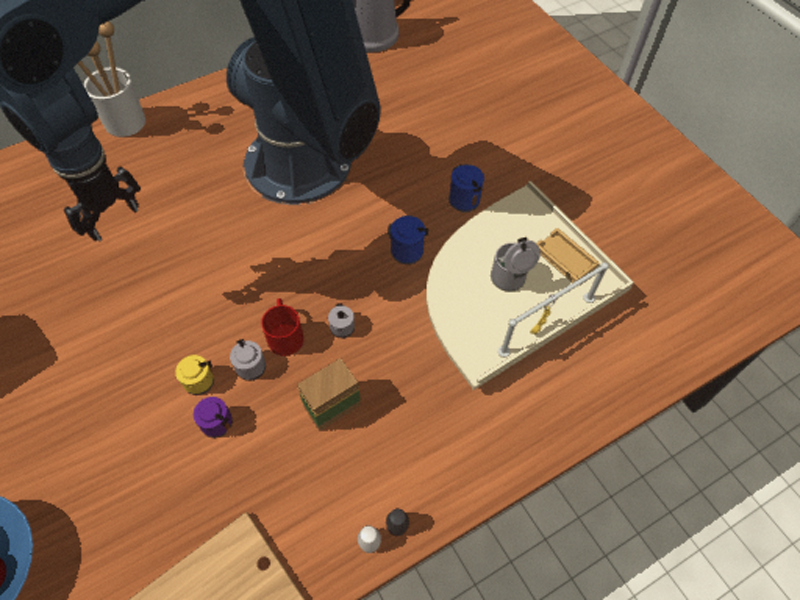

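View pics/top0b.png

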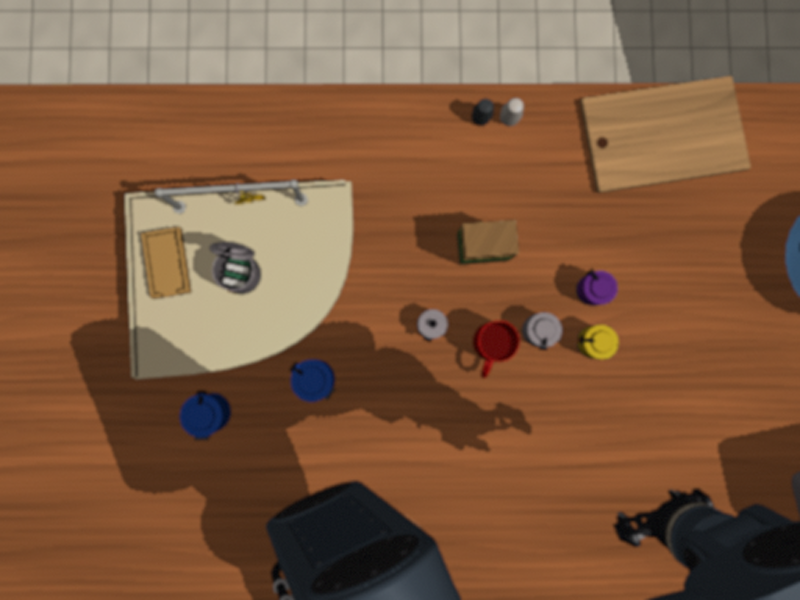

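```bash
cd pics; python3 -c "
import cv2
s=cv2.imread('scene0.png');t=cv2.imread('top0.png')
def c(i,x0,y0,x1,y1,n):
    k=min(800/(x1-x0),600/(y1-y0));cv2.imwrite(n,cv2.resize(i[y0:y1,x0:x1],None,fx=int(k),fy=int(k),interpolation=cv2.INTER_CUBIC))
c(s,300,140,390,220,'s_tea.png');c(s,140,180,240,255,'s_med.png')
c(t,120,130,190,200,'t_tea.png');c(t,255,185,375,245,'t_med.png')"
```

```text
(no output)
```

View pics/s_tea.png

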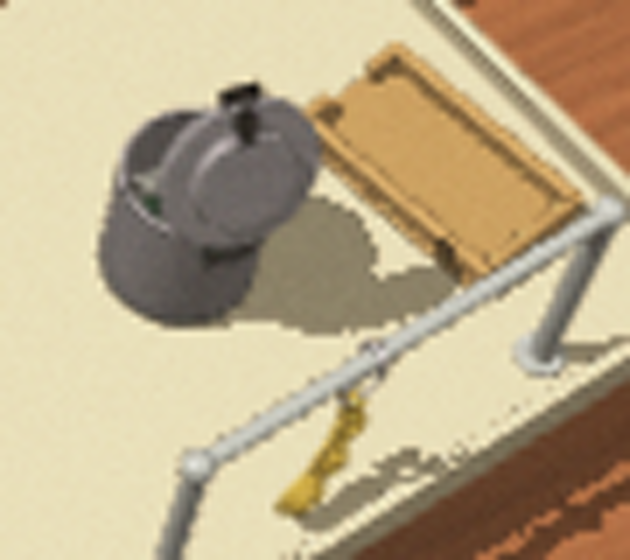

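View pics/s_med.png

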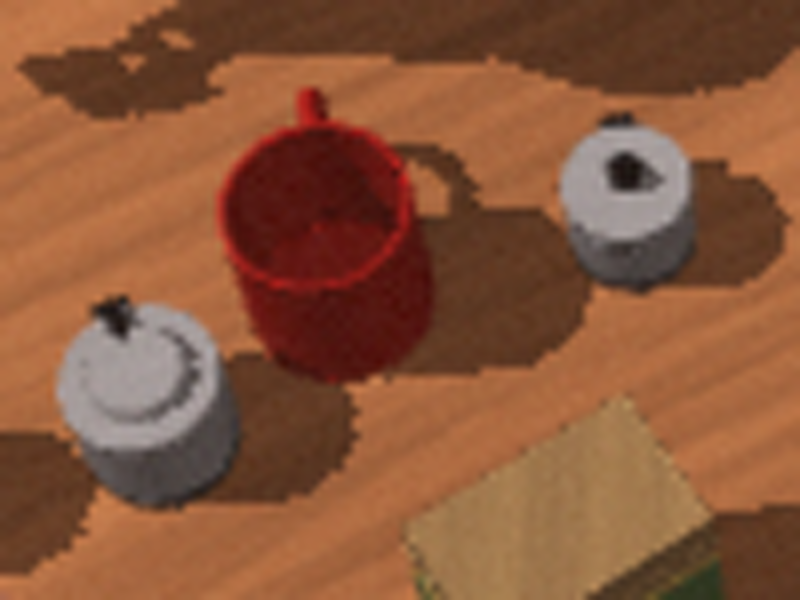

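View pics/t_tea.png

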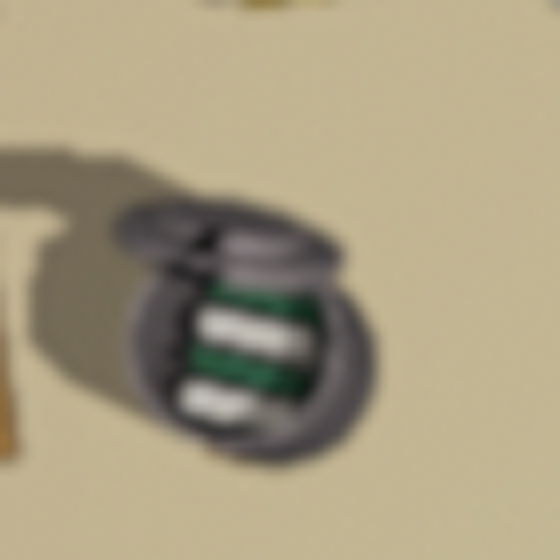

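View pics/t_med.png

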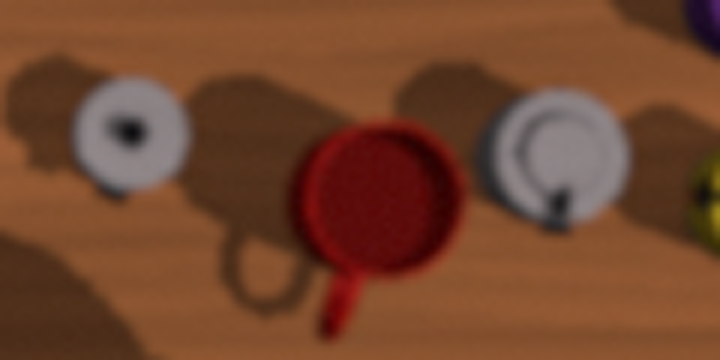

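```bash
cat > h.py <<'E'
import cv2,numpy as np
from bench import ctrl
def snap(n,tag):
    s=ctrl.snapshot(n); np.savez(f"{n}{tag}.npz",**s); cv2.imwrite(f"pics/{n}{tag}.png",s["frame"][:,:,::-1]); return s
def load(n,tag): return dict(np.load(f"{n}{tag}.npz"))
def crop(n,tag,box,out):
    i=cv2.imread(f"pics/{n}{tag}.png");x0,y0,x1,y1=box;k=int(min(800/(x1-x0),600/(y1-y0)))
    cv2.imwrite(f"pics/{out}.png",cv2.resize(i[y0:y1,x0:x1],None,fx=k,fy=k,interpolation=cv2.INTER_CUBIC)); print(out,'scale',k)
def proj(s,X):
    p=s["camera_matrix"]@(s["R"]@np.asarray(X,float)+s["t"]);return p[:2]/p[2]
def onz(s,uv,z):
    d=s["R"].T@np.linalg.inv(s["camera_matrix"])@np.array([uv[0],uv[1],1.]);c=-s["R"].T@s["t"]
    return c+d*(z-c[2])/d[2]
def tri(s1,u1,s2,u2):
    A=[];b=[];P=[]
    for s,u in((s1,u1),(s2,u2)):
        P.append(s["camera_matrix"]@np.c_[s["R"],s["t"]])
    X=cv2.triangulatePoints(P[0],P[1],np.array(u1,float).reshape(2,1),np.array(u2,float).reshape(2,1)).ravel();X=X[:3]/X[3]
    return X,np.linalg.norm(proj(s1,X)-u1),np.linalg.norm(proj(s2,X)-u2)
def blobs(mask,amin=15):
    n,l,st,c=cv2.connectedComponentsWithStats(mask.astype(np.uint8),connectivity=8)
    return [(i,st[i],c[i],l) for i in range(1,n) if st[i][4]>=amin]
E
python3 - <<'E'
from h import *
for n,box in(("top",(255,185,375,245)),("scene",(140,180,240,255))):
    s=load(n,0);f=s["frame"];hsv=cv2.cvtColor(f,cv2.COLOR_RGB2HSV)
    x0,y0,x1,y1=box
    for vt in (110,125,140):
        m=np.zeros(f.shape[:2],bool);m[y0:y1,x0:x1]=((hsv[...,1]<50)&(hsv[...,2]>vt))[y0:y1,x0:x1]
        for i,st,c,l in blobs(m,60):
            cs,_=cv2.findContours((l==i).astype(np.uint8),cv2.RETR_EXTERNAL,cv2.CHAIN_APPROX_NONE)
            h=cv2.convexHull(cs[0]);e=cv2.fitEllipse(cs[0]);eh=cv2.minAreaRect(h)
            print(n,vt,st,np.round(c,2),np.round(e[0],2),np.round(e[1],1))
E
```

```text
top 110 [268 199  18  18 218] [276.56 206.94] [276.47 206.9 ] [16.6 17.6]
top 110 [338 200  22  22 315] [348.68 210.01] [348.34 209.96] [19.1 21.3]
top 125 [269 199  17  17 186] [276.97 207.02] [276.71 206.9 ] [16.3 16.4]
top 125 [339 200  20  21 255] [349.46 209.92] [348.77 210.12] [18.3 19. ]
scene 110 [210 196  16  15 156] [217.54 202.73] [217.66 202.56] [13.5 15.3]
scene 110 [147 218  20  18 253] [156.58 227.21] [156.97 227.22] [15.9 20. ]
scene 125 [210 196  16  14 152] [217.56 202.62] [217.69 202.43] [13.2 15.3]
scene 125 [147 218  20  18 241] [156.45 227.13] [156.91 227.2 ] [15.5 20.1]
scene 140 [210 196  16  14 145] [217.59 202.55] [217.67 202.32] [13.1 15.1]
scene 140 [147 218  20  18 224] [156.35 226.97] [156.89 227.11] [15.3 20.1]
```

Run:
```python
from h import *
T=load("top",0);S=load("scene",0)
print("small",tri(T,(276.7,206.9),S,(217.67,202.5)), onz(T,(276.7,206.9),50),onz(S,(217.67,202.5),50))
print("med",tri(T,(348.7,210.05),S,(156.95,227.2)),onz(T,(348.7,210.05),60),onz(S,(156.95,227.2),60))
for s,n,box in((T,"top",(255,185,375,245)),(S,"scene",(140,180,240,255)),(T,"top",(120,130,190,200)),(S,"scene",(300,140,390,220))):
    f=s["frame"];x0,y0,x1,y1=box;m=np.zeros(f.shape[:2],bool);m[y0:y1,x0:x1]=(f.max(2)<60)[y0:y1,x0:x1]
    for i,st,c,l in blobs(m,4): print(n,st,np.round(c,2))
    red=(f[...,0]>100)&(f[...,1]<50)&(f[...,2]<60)
    for i,st,c,l in blobs(red,60): print(' red',st,c)
```

```text
small (array([ 500.33601617, -131.97789194,   51.8231938 ]), np.float64(0.01276501507250488), np.float64(0.012703118819099623)) [ 500.39816869 -132.15498721   50.        ] [ 499.37564982 -131.5626129    50.        ]
med (array([ 489.10724928, -348.57172958,   63.26572182]), np.float64(0.17069596828678882), np.float64(0.1767406017321615)) [ 489.01160675 -349.82959546   60.        ] [ 487.61206615 -347.97644071   60.        ]
top [369 185   6   9  38] [371.55 188.66]
top [275 205   4   4  12] [276.5 206.5]
top [334 206   6  13  30] [335.83 212.37]
top [321 208   9  16  39] [326.74 214.13]
top [370 215   4   5  16] [371.5 217. ]
top [303 216   6  13  22] [304.68 222.23]
top [346 217   3   6  11] [347.36 219.82]
 red [306 204  25  38 144] [312.86111111 221.26388889]
scene [216 199   4   5  12] [217.83 200.92]
scene [219 214   5   2   5] [221.  214.6]
scene [152 217   4   5  11] [154.   219.09]
scene [162 237   7   6   9] [165.33 239.89]
scene [223 251   7   4  17] [226.94 253.  ]
 red [168 191  24  33 152] [179.76973684 208.16447368]
top [144 158   4   4   9] [145.33 159.56]
top [140 163   7  16  44] [142.75 170.09]
top [156 167   5   6  16] [158.38 169.06]
top [154 175   6   5  22] [156.68 177.27]
 red [306 204  25  38 144] [312.86111111 221.26388889]
scene [332 152   5   3   9] [334. 153.]
scene [334 156   3   5   9] [334.78 157.56]
scene [329 175   7   3   9] [332.   175.89]
 red [168 191  24  33 152] [179.76973684 208.16447368]
```

Run:
```python
from h import *
T=load("top",0);S=load("scene",0)
for u,v in [((145.3,159.5),(334,153)),((145.3,159.5),(334.8,157.6)),((145.8,160.5),(334.8,157.6))]:
    print("tab",tri(T,u,S,v))
print("hinge",onz(S,(332,175.9),130))
# rim ring: front left etc (crop 8x top)
print("rim front/right", onz(T,(120+255/8,130+460/8),50),onz(T,(120+375/8,130+360/8),130), onz(T,(120+133/8,130+340/8),130))
f=T["frame"].astype(int)
g=f.sum(2)//3
print(g[148:192:1,130:172:1].tolist().__str__().replace('], [','\n'))
# spoons
for n,s in (("t",T),("s",S)):
    hsv=cv2.cvtColor(s["frame"],cv2.COLOR_RGB2HSV);m=(hsv[...,0]>20)&(hsv[...,0]<32)&(hsv[...,1]>170)&(hsv[...,2]>90)
    for i,st,c,l in blobs(m,6): print(n,st,c)
```

```text
tab (array([620.58852124, 229.35656212, 229.4507797 ]), np.float64(0.1311153430905868), np.float64(0.12423102555343933))
tab (array([624.2728541 , 234.66378473, 205.62244338]), np.float64(0.10518481927982447), np.float64(0.100157401568929))
tab (array([622.52059157, 234.88890538, 203.00241006]), np.float64(0.33201845731130364), np.float64(0.3150437347881316))
hinge [642.10460407 225.789206   130.        ]
rim front/right [561.98896442 248.08860148  50.        ] [590.70329011 189.13622747 130.        ] [598.39983099 275.93542692 130.        ]
[[162, 164, 164, 165, 164, 166, 170, 172, 173, 173, 173, 172, 173, 172, 173, 173, 172, 172, 173, 173, 172, 173, 172, 173, 173, 172, 173, 173, 173, 172, 172, 172, 173, 173, 172, 173, 174, 172, 173, 172, 173, 173
135, 137, 138, 138, 138, 142, 153, 163, 169, 172, 174, 174, 173, 173, 173, 172, 172, 172, 172, 173, 173, 172, 172, 173, 173, 172, 172, 172, 173, 172, 173, 173, 174, 173, 173, 173, 173, 173, 173, 173, 172, 173
109, 110, 111, 111, 110, 115, 127, 140, 153, 163, 170, 173, 174, 173, 173, 173, 172, 173, 173, 172, 173, 172, 173, 172, 172, 173, 17
[... 7461 characters left out ...]
 174, 172, 171, 168, 168, 164, 160, 158, 159, 164, 169, 171, 173, 173, 173, 173, 174, 174, 173, 174, 173, 173, 174, 173, 173
172, 173, 173, 172, 173, 173, 173, 172, 173, 172, 173, 172, 173, 172, 173, 173, 173, 173, 173, 173, 175, 174, 173, 172, 171, 172, 172, 174, 173, 174, 173, 173, 174, 173, 173, 173, 174, 174, 174, 173, 173, 174
172, 173, 173, 173, 173, 173, 173, 172, 172, 172, 173, 173, 172, 173, 173, 173, 173, 174, 173, 173, 173, 173, 173, 174, 174, 173, 174, 174, 173, 174, 174, 174, 174, 173, 173, 173, 174, 174, 174, 173, 173, 174]]
t [153 125  15   5  42] [159.0952381  126.35714286]
t [373 208  23  22 397] [384.19395466 218.47858942]
s [114 227  22  25 271] [125.56826568 240.51291513]
```

```bash
cat >> h.py <<'E'
def Rdown(yawdeg):
    # tool z down, tool y at world angle yawdeg
    a=np.radians(yawdeg);y=np.array([np.cos(a),np.sin(a),0]);z=np.array([0,0,-1.]);return np.c_[np.cross(y,z),y,z]
E
cat > lid.py <<'E'
from h import *
d=np.array([np.cos(np.radians(165)),np.sin(np.radians(165)),0]);H=np.array([642,226,130.])
def P(th,r=72,key=6):
    t=np.radians(th);u=d*np.cos(t)+np.array([0,0,1])*np.sin(t);n=-d*np.sin(t)+np.array([0,0,1])*np.cos(t)
    return H+r*u+(8+key+14*np.sin(t))*n
E
python3 - <<'E'
from lid import *
T=load("top",0);S=load("scene",0)
print("spoon",onz(T,(159,126.4),100)," rail",onz(T,(160,119.5),175),onz(S,(345,190),175))
for yw in (75,-105,-15,165):
    R=Rdown(yw);print(yw,[(th,np.round(P(th)),None if (q:=ctrl.inverse_kinematics(P(th),R)) is None else np.round(q)) for th in (95,90,45,0)])
    p=P(92);p[2]=290;print(ctrl.inverse_kinematics(p,R))
E
```

```text
spoon [739.72843772 218.92834623 100.        ]  rail [742.1411964  202.08426387 175.        ] [725.34183051 206.01221926 175.        ]
75 [(95, array([675., 217., 199.]), array([18., 41., 43., 92.,  0., 33.])), (90, array([669., 219., 202.]), array([18., 40., 42., 92.,  0., 33.])), (45, array([609., 235., 198.]), array([21., 32., 27., 85.,  0., 36.])), (0, array([572., 245., 144.]), array([23., 28., 13., 75.,  0., 38.]))]
None
-105 [(95, array([675., 217., 199.]), array([  18.,   41.,   43.,   92.,    0., -147.])), (90, array([669., 219., 202.]), array([  18.,   40.,   42.,   92.,    0., -147.])), (45, array([609., 235., 198.]), array([  21.,   32.,   27.,   85.,    0., -144.])), (0, array([572., 245., 144.]), array([  23.,   28.,   13.,   75.,    0., -142.]))]
None
-15 [(95, array([675., 217., 199.]), array([ 18.,  41.,  43.,  92.,   0., 123.])), (90, array([669., 219., 202.]), array([ 18.,  40.,  42.,  92.,   0., 123.])), (45, array([609., 235., 198.]), array([ 21.,  32.,  27.,  85.,   0., 126.])), (0, array([572., 245., 144.]), array([ 23.,  28.,  13.,  75.,   0., 128.]))]
None
165 [(95, array([675., 217., 199.]), array([ 18.,  41.,  43.,  92.,   0., -57.])), (90, array([669., 219., 202.]), array([ 18.,  40.,  42.,  92.,   0., -57.])), (45, array([609., 235., 198.]), array([ 21.,  32.,  27.,  85.,   0., -54.])), (0, array([572., 245., 144.]), array([ 23.,  28.,  13.,  75.,   0., -52.]))]
None
```

Run:
```python
from lid import *
R=Rdown(75)
try:
    ctrl.gripper_to(0,30)
    for p in ([560,-60,260],):
        print(ctrl.inverse_kinematics(p,R))
    ctrl.movep([560,-60,260],R)
    p=P(90);p[2]=240;q=p-0; 
    print(ctrl.inverse_kinematics([670,110,245],R),ctrl.inverse_kinematics(p,R))
    ctrl.movep([665,110,240],R); ctrl.movel(p,200); ctrl.movel(P(90),100)
except Exception as e: print("ERR",e)
print(ctrl.current_time(),ctrl.current_tcp_pos(),ctrl.current_ft_force())
snap("scene",1);snap("top",1)
crop("scene",1,(290,110,410,210),"s1");crop("top",1,(100,100,220,200),"t1")
```

```text
[-6.11550357 20.26178018 18.45464143 88.19286125  0.          8.88449643]
[ 9.32359178 37.46769186 43.77350863 96.30581676  0.         24.32359178] [18.10581444 42.34539124 51.89794944 99.5525582   0.         33.10581444]
4.9 [669.10123168 217.80268052 202.90990999] [ 0.20508119 -0.25064372  1.07557447]
s1 scale 6
t1 scale 6
```

View pics/s1.png

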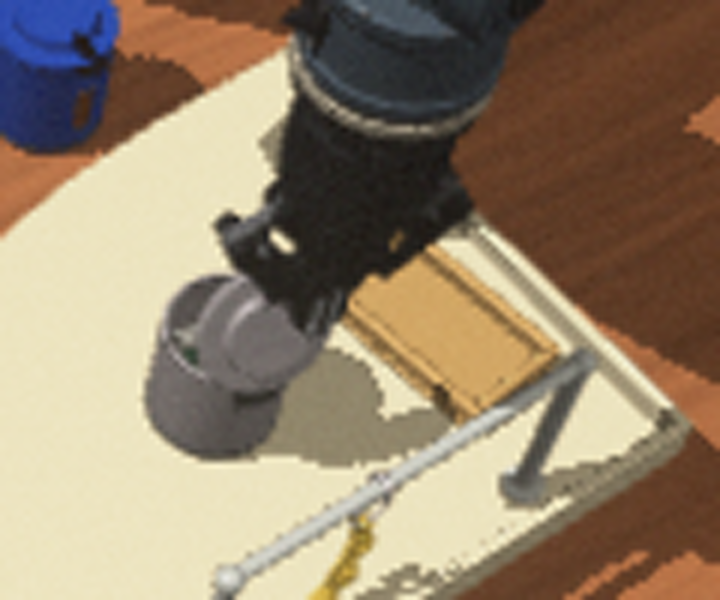

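View pics/t1.png

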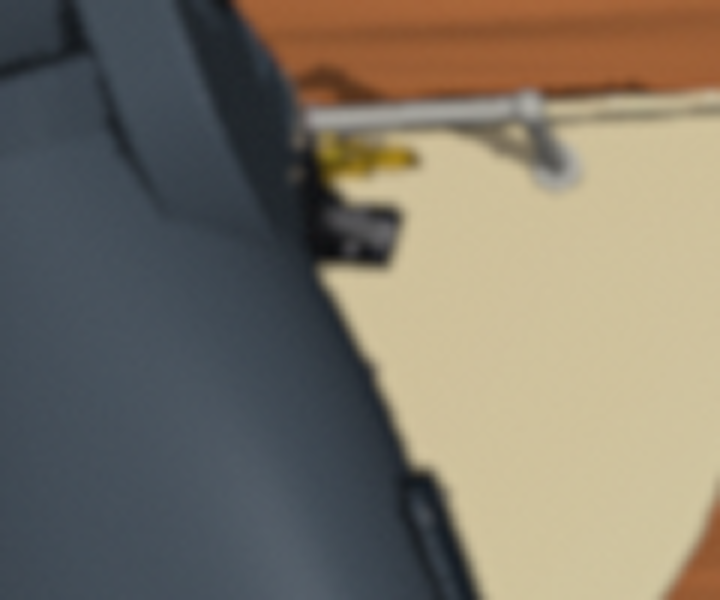

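Run:
```python
from lid import *
try:
    for th in range(80,-1,-8):
        hit=ctrl.movel(P(th)+[0,0,3],90,force_limit=25)
        print(th,hit,np.round(ctrl.current_ft_force(),1))
        if hit: break
    hit=ctrl.movel(P(0)+[0,0,-6],20,force_limit=12)
    print(hit,ctrl.current_tcp_pos(),np.round(ctrl.current_ft_force(),1),ctrl.current_time())
except Exception as e: print("ERR",e)
snap("scene",2)
crop("scene",2,(290,110,410,210),"s2")
```

```text
80 False [ 0.1 -0.1 -0.2]
72 False [ 0.3 -0.6  0.8]
64 False [ 0.3 -0.8 -0.7]
56 False [1.2 1.3 0.1]
48 False [-0.6 -0.2  0.5]
40 False [ 1.3 -0.   0.1]
32 False [ 1.1 -0.  -0. ]
24 False [-0.2 -1.2  0.9]
16 False [0.1 0.1 0.3]
8 False [ 0.3 -0.1  0.9]
0 False [-0.6 -0.1  0.1]
False [572.41129851 244.6447291  138.01087159] [-0.3 -0.4 -0.2] 8.725
s2 scale 6
```

View pics/s2.png

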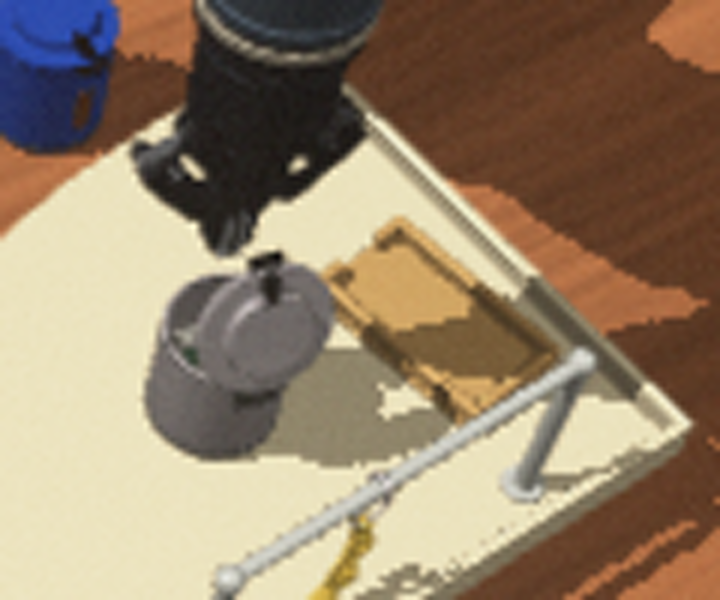

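Run:
```python
from lid import *
S=load("scene",2)
print(proj(S,[572.4,244.6,138]),proj(S,[572.4,244.6,210]),proj(S,[601,237,130]),proj(S,[642,226,130]),proj(S,[642,226,50]), onz(S,(327.5,151.7),138))
print(np.round(ctrl.current_tcp_pos()), ctrl.current_joints(),ctrl.current_width())
```

```text
[324.74981305 157.31029367] [328.10437908 144.22448284] [327.4960319  165.63073311] [332.03333977 175.85032512] [328.22004004 188.52590757] [557.85958542 266.34473316 138.        ]
[572. 245. 138.] [ 2.31395547e+01  2.77376205e+01  1.20728266e+01  7.43324099e+01
 -1.09176312e-03  3.81396856e+01] 0.09213958702424768
```

Run:
```python
from lid import *
S=load("scene",0);T=load("top",0)
print(proj(S,[669.1,217.8,202.9]),"obs ~341.7,165")
print(proj(T,[669.1,217.8,202.9]), "obs top1 166?,140")
p=[188.6,-463,193];print("start",proj(S,p),proj(T,p))
snap("top",2);
crop("top",2,(100,100,220,200),"t2"); crop("scene",0,(30,80,130,170),"s0g");crop("top",0,(380,290,480,360),"t0g")
```

```text
[338.87359761 170.40941852] obs ~341.7,165
[152.03605366 143.3831541 ] obs top1 166?,140
start [ 79.6261695 153.0734972] [405.72090593 320.21263562]
t2 scale 6
s0g scale 6
t0g scale 8
```

View pics/t2.png

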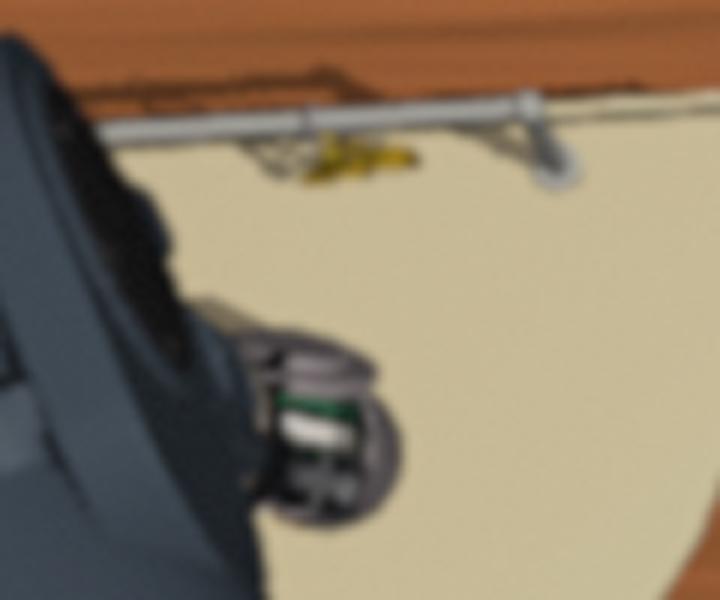

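View pics/s0g.png

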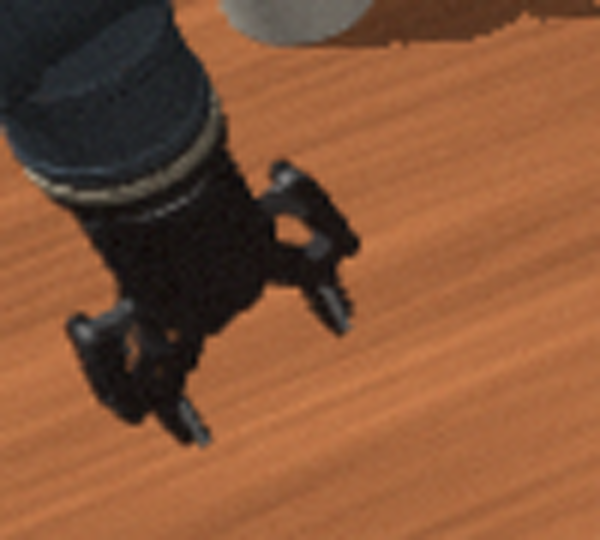

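View pics/t0g.png

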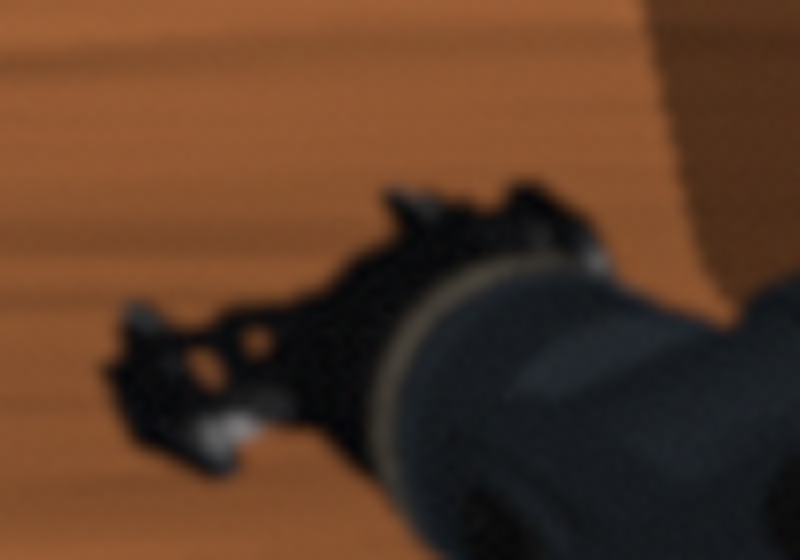

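Run:
```python
from lid import *
S=load("scene",2);T=load("top",2)
print(proj(T,[572.4,244.6,138]),proj(T,[572.4,244.6,168]))
crop("scene",2,(310,130,350,160),"s2z");crop("top",2,(140,150,180,190),"t2z")
```

```text
[146.84406455 181.15393507] [144.52129615 180.05561776]
s2z scale 20
t2z scale 15
```

View pics/s2z.png

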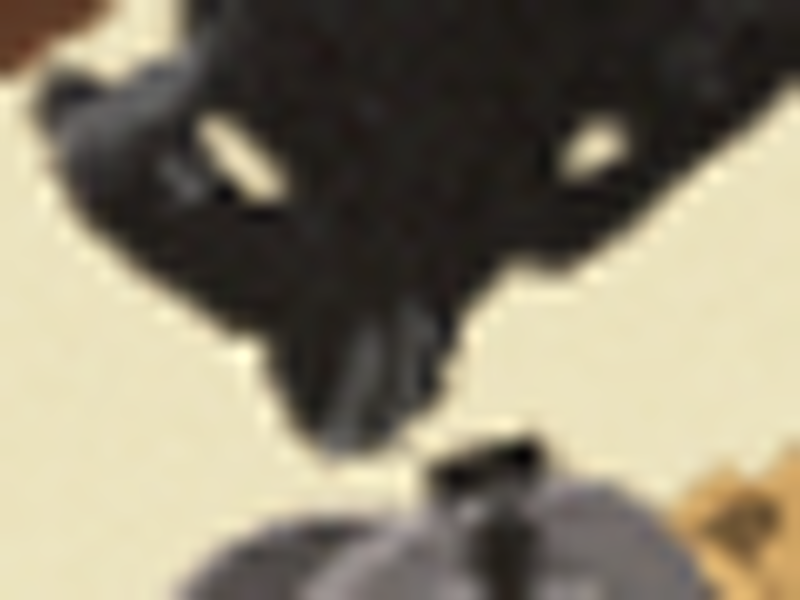

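View pics/t2z.png

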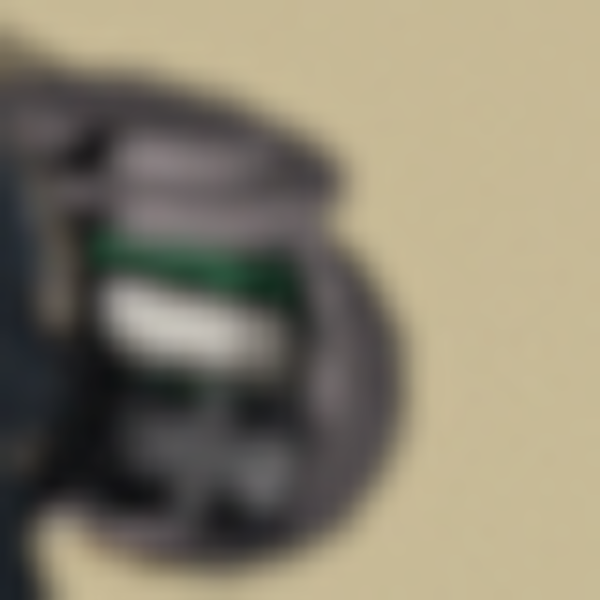

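Run:
```python
from lid import *
S=load("scene",2);T=load("top",2)
print(tri(T,(153,181.3),S,(327.5,151.8)))
S=load("scene",1);T=load("top",1)
for z in (200,215,230,240): print(z,onz(S,(341.7,165),z), onz(T,(161,139),z))
S0=load("scene",0);T0=load("top",0)
for p in ([188.6,-463,206],): print(proj(S0,p),"obs 75.8 143.8",proj(T0,p))
# rail ends: posts top positions both views
print(tri(T0,(101,122.5),S0,(388,170)),tri(T0,(188,118.5),S0,(327,206.5)))
```

```text
(array([574.64267186, 229.66747073, 179.26872723]), np.float64(4.671962546480554), np.float64(4.217492186605998))
200 [655.57622279 239.39840638 200.        ] [681.6930135  194.09241386 200.        ]
215 [662.603263   230.75777262 215.        ] [678.68538123 191.31425475 215.        ]
230 [669.63030322 222.11713886 230.        ] [675.67774896 188.53609564 230.        ]
240 [674.31499669 216.35671635 240.        ] [673.67266077 186.68398957 240.        ]
[ 78.22377036 150.66798559] obs 75.8 143.8 [407.52962508 321.25228984]
(array([734.31659112, 366.93466431, 177.49542018]), np.float64(0.5006470536690142), np.float64(0.48851251735127654)) (array([744.94006343, 123.83084479, 174.0973372 ]), np.float64(0.007260173522601826), np.float64(0.007471169704671056))
```

Run:
```python
from lid import *
R=Rdown(75)
try:
    ctrl.movel([560,200,180],150); ctrl.movel([560,130,130],200)
    h=ctrl.movel([560,130,60],80,force_limit=6); print(h,ctrl.current_tcp_pos())
    if not h:
        h=ctrl.movel([560,130,10],30,force_limit=6); print(h,ctrl.current_tcp_pos())
except Exception as e: print("ERR",e)
print(ctrl.current_ft_force(),ctrl.current_time())
snap("scene",3);snap("top",3)
crop("scene",3,(280,110,400,210),"s3");crop("top",3,(120,100,220,180),"t3")
```

```text
False [560.37845672 130.11199864  60.55661416]
True [559.96440032 130.01889043  12.0343765 ]
[-2.1486377  -0.15199284  9.07121233] 12.4667
s3 scale 6
t3 scale 7
```

View pics/s3.png

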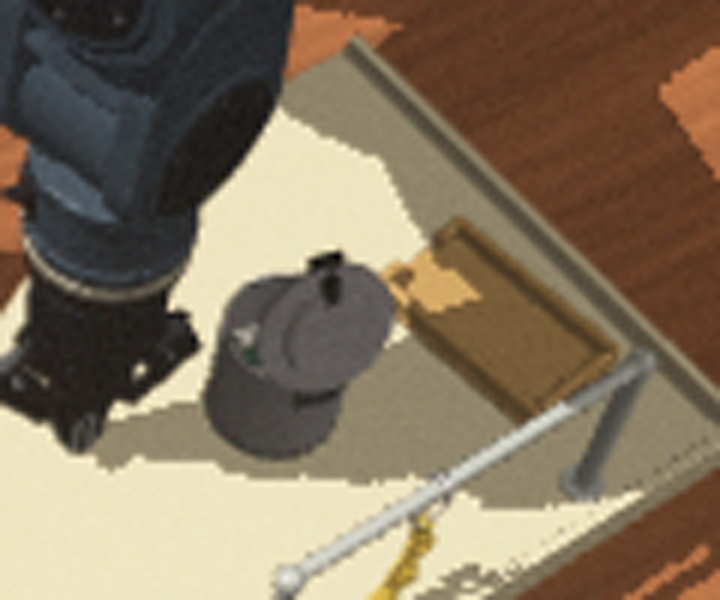

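View pics/t3.png

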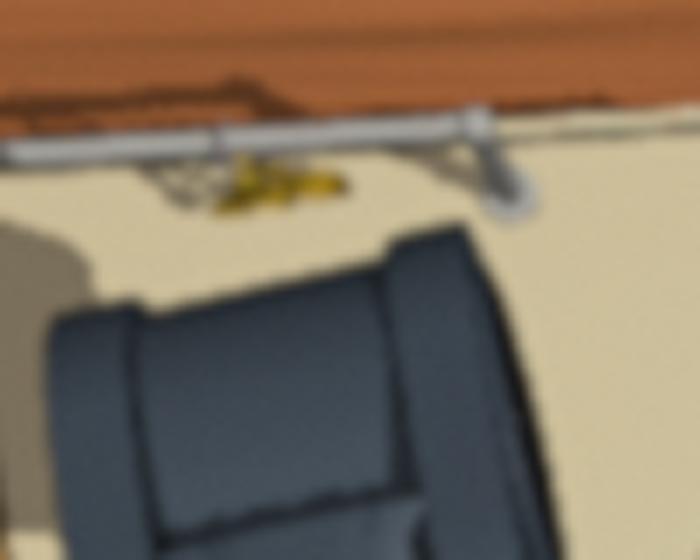

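Run:
```python
from lid import *
S=load("scene",3)
print(onz(S,(294.2,184.5),50),proj(S,[560,130,50]),proj(S,[560,130,12]))
R=ctrl.current_tcp_rot();print(R)
```

```text
[569.15304721 133.0699278   50.        ] [292.02683741 182.95316117] [291.13343804 188.64012354]
[[-9.65923362e-01  2.58828228e-01 -8.66633929e-05]
 [ 2.58828230e-01  9.65923365e-01 -1.63108342e-05]
 [ 7.94884918e-05 -3.81859484e-05 -9.99999996e-01]]
```

```bash
echo 'D=np.array([0,0,37.5])' >> h.py
python3 - <<'E'
from lid import *
R=Rdown(75)
def st(m): print(m,np.round(ctrl.current_tcp_pos()+D,1),np.round(ctrl.current_ft_force(),1),ctrl.current_time())
try:
    ctrl.movel([575,115,235]-D,250); ctrl.movel([668,120,235]-D,250)
    p=P(90);p[2]=235; ctrl.movel(p-D,200); ctrl.movel(P(90)-D,100); st("behind")
    for th in range(80,-1,-10):
        hit=ctrl.movel(P(th)+[0,0,3]-D,90,force_limit=25)
        st((th,hit))
        if hit: break
    if not hit:
        hit=ctrl.movel(P(0)+[0,0,-10]-D,20,force_limit=12); st(hit)
except Exception as e: print("ERR",e)
snap("scene",4)
crop("scene",4,(290,110,410,210),"s4")
E
```

```text
behind [669.  217.9 202.6] [-0.7 -0.3  0.6] 15.1917
(80, False) [656.6 222.3 209.9] [ 0.8 -0.5  0.5] 15.5083
(70, False) [643.  225.8 210.2] [ 0.1 -0.2  0.1] 15.8167
(60, False) [629.3 229.4 208.5] [-0.1 -0.1  0.4] 16.125
(50, False) [615.9 233.  204.2] [-0.3 -1.1 -1.1] 16.4417
(40, False) [603.3 236.3 197.1] [-0.2  0.3  0.6] 16.7583
(30, False) [592.2 239.3 187.4] [-0.2 -0.9  0.3] 17.075
(20, False) [583.  241.7 175.5] [ 1.1  0.6 -0.7] 17.3917
(10, False) [576.3 243.5 161.9] [ 0.8 -0.2  1.1] 17.7083
(0, False) [572.4 244.5 147.1] [0.7 0.4 0.3] 18.025
True [573.  244.9 143.4] [-2.3 -0.4 11. ] 18.4083
s4 scale 6
```

View pics/s4.png

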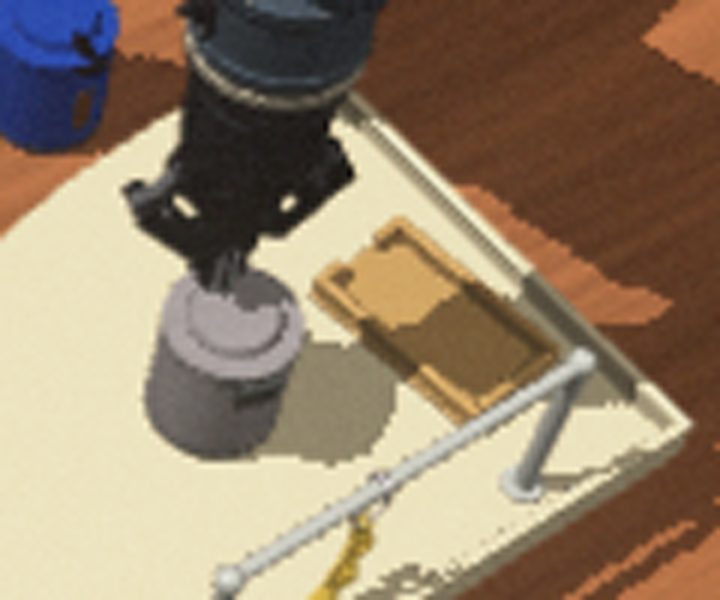

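Run:
```python
from lid import *
T=load("top",0);S=load("scene",0)
cm=np.array([488.6,-349]);cs=np.array([499.9,-131.9])
for n,c,t,s,z in (("m",cm,(347.4,219.8),(154.0,218.6),58),("s",cs,(274.5,217),(216.9,194.7),46)):
    for q,uv in((T,t),(S,s)):
        p=onz(q,uv,z);v=p[:2]-c;print(n,p,np.linalg.norm(v),"front angle",np.degrees(np.arctan2(v[1],v[0])))
try:
    ctrl.movel(ctrl.current_tcp_pos()+[0,0,60],200)
    for a in (45,-45,135,-135):
      print(a,ctrl.inverse_kinematics(np.array([488.6,-349,120])-D,Rdown(a)))
    ctrl.movep(np.array([488.6,-349,140])-D,Rdown(-45+180 if 0 else -45))
except Exception as e: print("ERR",e)
ctrl.gripper_to(85,30)
print(ctrl.current_time(),ctrl.current_joints())
snap("scene",5);snap("top",5)
crop("scene",5,(290,130,390,205),"s5");crop("top",5,(120,130,200,190),"t5")
crop("top",5,(255,165,415,285),"t5b");crop("scene",5,(100,150,260,270),"s5b")
```

```text
m [ 459.574699   -345.56837616   58.        ] 29.227455249155117 front angle 173.25729432101556
m [ 452.4727963  -343.75916489   58.        ] 36.505358507824816 front angle 171.74589956113255
s [ 469.78240441 -125.35775551   46.        ] 30.819969615043007 front angle 167.74441635029208
s [ 468.48069337 -118.63899739   46.        ] 34.10318194995234 front angle 157.11707395786726
45 [-35.53767779  26.31822208   1.7183968   65.40017472   0.
   9.46232221]
-45 [-35.53767779  26.31822208   1.7183968   65.40017472   0.
  99.46232221]
135 [-35.53767779  26.31822208   1.7183968   65.40017472   0.
 -80.53767779]
-135 [ -35.53767779   26.31822208    1.7183968    65.40017472    0.
 -170.53767779]
21.8583 [-3.55397282e+01  2.57454862e+01  3.79370791e+00  6.80450539e+01
 -1.24004821e-03  9.94608660e+01]
s5 scale 8
t5 scale 10
t5b scale 5
s5b scale 5
```

View pics/s5.png

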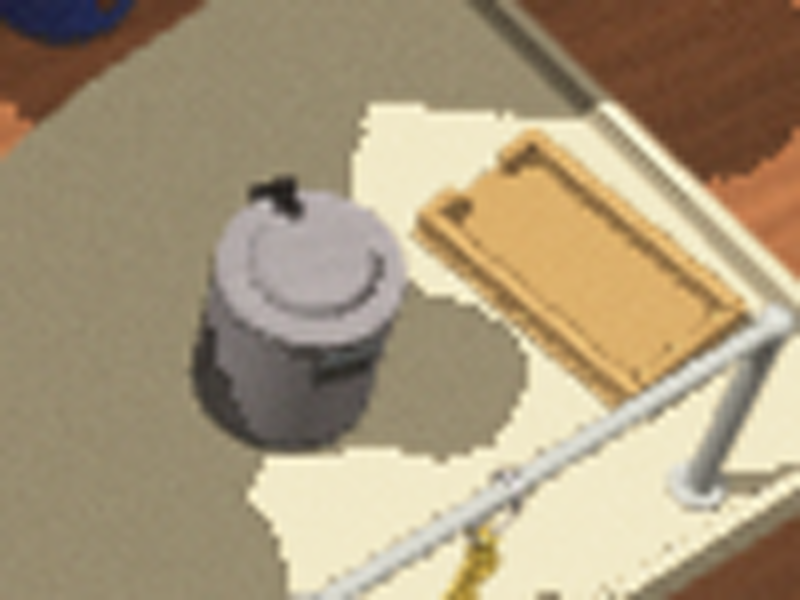

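View pics/t5.png

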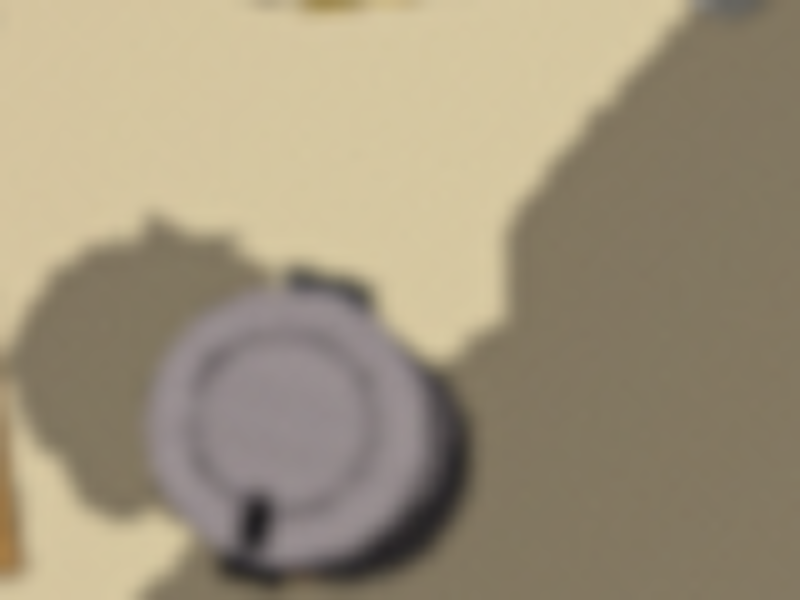

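View pics/s5b.png

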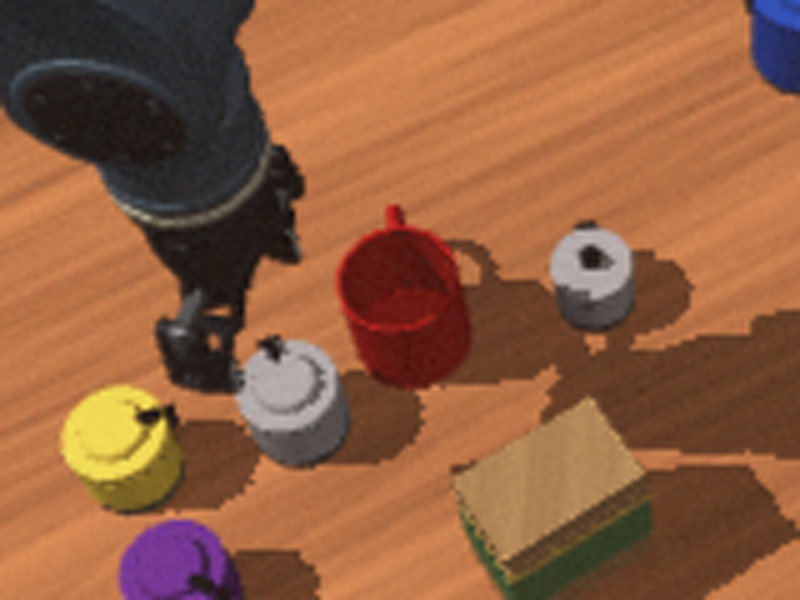

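View pics/t5b.png

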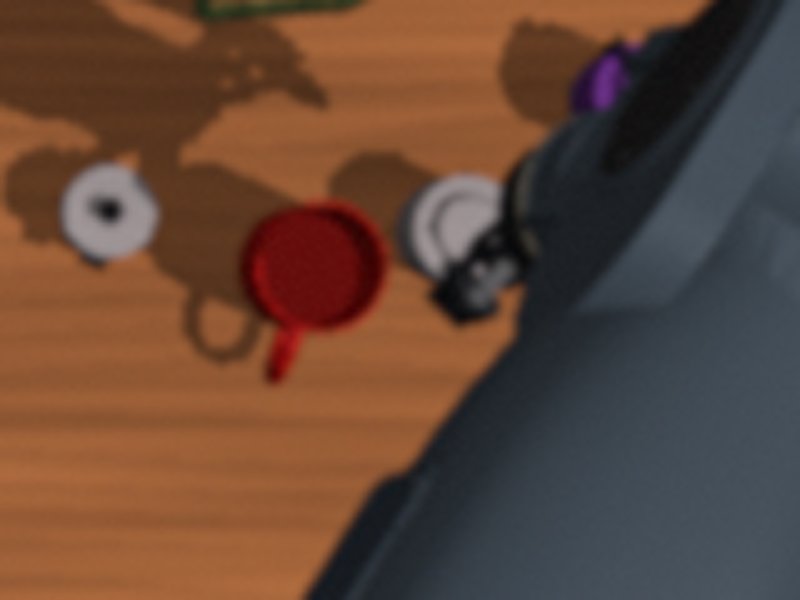

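Run:
```python
from lid import *
S=load("scene",5);T=load("top",5)
p=ctrl.current_tcp_pos();R=ctrl.current_tcp_rot();print(p,ctrl.current_width());print(R)
for dz in (37.5,50.5):
  for s in (-1,0,1):
    q=p+[0,0,dz]+R[:,1]*43*s; print(dz,s,np.round(q),proj(S,q),"crop5",(proj(S,q)-[100,150])*5,(proj(T,q)-[255,165])*5)
# tea lid
for n,s,box in(("top",T,(120,130,200,190)),("scene",S,(300,140,350,200))):
    f=s["frame"];hsv=cv2.cvtColor(f,cv2.COLOR_RGB2HSV);x0,y0,x1,y1=box
    for vt in (110,120,130):
        m=np.zeros(f.shape[:2],bool);m[y0:y1,x0:x1]=((hsv[...,1]<40)&(hsv[...,2]>vt))[y0:y1,x0:x1]
        for i,st,c,l in blobs(m,100):
            cs,_=cv2.findContours((l==i).astype(np.uint8),cv2.RETR_EXTERNAL,cv2.CHAIN_APPROX_NONE)
            e=cv2.fitEllipse(cv2.convexHull(cs[0])); print(n,vt,st,np.round(c,2),np.round(e[0],2),np.round(e[1],1))
    m=np.zeros(f.shape[:2],bool);m[y0:y1,x0:x1]=(f.max(2)<70)[y0:y1,x0:x1]
    for i,st,c,l in blobs(m,3): print(n,'dark',st,np.round(c,2))
```

```text
[ 488.5845298  -348.99495409  102.49687747] 85.13562940550817
[[ 7.07107526e-01  7.07106036e-01 -2.70769095e-05]
 [ 7.07106036e-01 -7.07107526e-01  2.93793615e-05]
 [ 1.62803733e-06 -3.99206138e-05 -9.99999999e-01]]
37.5 -1 [ 458. -319.  140.] [157.00817537 204.38349399] crop5 [285.04087687 271.91746996] [448.95035135 274.65539087]
37.5 0 [ 489. -349.  140.] [151.85614077 216.09286824] crop5 [259.28070383 330.46434119] [500.69069269 220.85244155]
37.5 1 [ 519. -379.  140.] [146.52811649 228.20222599] crop5 [232.64058246 391.01112996] [552.1767807  167.31388128]
50.5 -1 [ 458. -319.  153.] [156.21644831 202.3369661 ] crop5 [281.08224157 261.68483049] [454.28215275 274.32128611]
50.5 0 [ 489. -349.  153.] [151.00670141 214.11236745] crop5 [255.03350706 320.56183723] [506.54683853 219.96012307]
50.5 1 [ 519. -379.  153.] [145.61743677 226.29352621] crop5 [228.08718386 381.46763105] [558.55203232 165.86886092]
top 110 [134 158  29  28 592] [148.33 171.59] [148.21 171.93] [27.2 28.5]
top 120 [134 158  29  28 581] [148.25 171.52] [148.07 171.87] [27.  28.3]
top 130 [134 158  28  28 539] [148.12 171.37] [147.82 171.87] [26.7 27.7]
top dark [153 172  14  16  58] [160.98 181.41]
top dark [144 180   3   5   8] [145.12 182.  ]
top dark [142 186   6   2   9] [144.33 186.56]
scene 110 [316 154  25  24 397] [327.47 164.16] [327.07 165.36] [22.2 26.5]
scene 120 [316 154  25  19 351] [328.24 163.26] [328.2  163.26] [19.  24.5]
scene 130 [317 154  24  19 346] [328.34 163.25] [328.43 163.12] [18.8 24. ]
scene dark [322 153   5   4  12] [324.5  153.92]
scene dark [314 171   9  15  35] [316.8  178.09]
scene dark [328 174   9   5  20] [331.55 175.75]
```

Run:
```python
from lid import *
S=load("scene",5);T=load("top",5)
print(tri(T,(148.0,171.9),S,(328.3,163.2)))
a=onz(T,(148.0,171.9),138);b=onz(S,(328.3,163.2),138);print(a,b)
c=onz(T,(148.0,171.9),138);k=onz(T,(145.12,182),143);t=onz(T,(144.4,186.8),134);h=onz(T,(153.1,158.0),130)
ang=lambda v:np.degrees(np.arctan2(v[1],v[0]))
print("key",ang(k-c),np.linalg.norm(k-c),"tab",ang(t-c),np.linalg.norm(t-c),"hinge",ang(c-h),np.linalg.norm(h-c),"tab-hinge",ang(t-h))
hs=onz(S,(331.55,175.75),128);cs=b
for uv in((324.5,153.9),(323.5,152.9),(325.5,155.5)): ts=onz(S,uv,138);print("scene tab",ang(ts-cs),np.linalg.norm(ts-cs),ang(ts-hs))
print("scene hinge",ang(cs-hs),np.linalg.norm(hs-cs))
```

```text
(array([598.63920671, 241.07054925, 138.51908786]), np.float64(0.18746973049707316), np.float64(0.17869273813557182))
[598.96751875 241.65202646 138.        ] [598.17998318 240.77796699 138.        ]
key 167.16240417559675 30.64115779243259 tab 165.98742276758088 43.81816482006099 hinge 163.2401350557708 43.868310482023546 tab-hinge 164.62173600833066
scene tab 163.29339704088065 39.52244444851484 161.7724354662547
scene tab 165.81693116615196 44.348269189342815 163.11682731729996
scene tab 161.2789784652612 32.39068170347859 160.78096075821665
scene hinge 160.41730335515982 45.47101726742483
```

Run:
```python
from lid import *
T=load("top",0);S=load("scene",0)
for n,s in(("t",T),("s",S)):
    f=s["frame"].astype(int);m=(f[...,0]>70)&(f[...,1]<60)&(f[...,2]<60)&(f[...,0]>2*f[...,1])
    m[:,:140]=0
    i,st,c,l=max(blobs(m,100),key=lambda b:b[1][4]); print(n,st,c)
print(onz(T,(318.8,218),85), onz(T,(255+382/6,185+200/6),85))
print(onz(S,(140+317/8,180+205/8),85))
# medium lid yaw: key/tab
```

```text
t [305 204  29  38 611] [316.80360065 219.42389525]
s [167 191  28  37 685] [180.68029197 210.71678832]
[ 465.13143785 -254.10496475   85.        ] [ 464.14700005 -253.68769619   85.        ]
[ 465.95099797 -252.67482189   85.        ]
```

Run:
```python
from lid import *
def st(m): print(m,np.round(ctrl.current_tcp_pos()+D,1),np.round(ctrl.current_ft_force(),1),round(ctrl.current_width(),2),ctrl.current_time())
try:
    h=ctrl.movel(np.array([488.6,-349,18])-D,120,force_limit=10); st(h)
    if not h:
        ctrl.gripper_to(50,20); st("sq1"); ctrl.gripper_to(85); 
        h=ctrl.movel(np.array([488.6,-349,100])-D,200); 
except Exception as e: print("ERR",e)
st("")
```

```text
False [ 488.9 -349.2   18.6] [-0.4 -0.2  0.1] 85.25 23.125
sq1 [ 488.9 -349.2   18.7] [-1.1  0.7  5.9] 65.54 23.4333
 [ 488.7 -349.   100.1] [-0.3 -0.2 -0.7] 84.89 24.325
```

Run:
```python
from lid import *
def st(m): print(m,np.round(ctrl.current_tcp_pos()+D,1),np.round(ctrl.current_ft_force(),1),round(ctrl.current_width(),2),ctrl.current_time())
try:
    R=Rdown(45)
    ctrl.movep(np.array([488.6,-349,100])-D,R); 
    snap("scene",6);snap("top",6)
    h=ctrl.movel(np.array([488.6,-349,18])-D,120,force_limit=10); st(h)
    if not h:
        ctrl.gripper_to(50,30); st("sq2")
except Exception as e: print("ERR",e)
st("")
crop("scene",6,(130,190,190,250),"s6");crop("top",6,(310,190,370,235),"t6")
```

```text
False [ 489.  -349.3   18.7] [ 0.3 -0.3  0.3] 84.92 26.6583
sq2 [ 489.2 -349.4   19.1] [-0.8 -0.   7.2] 65.39 26.975
 [ 489.2 -349.4   19.1] [-0.8 -0.   7.2] 65.39 26.975
s6 scale 10
t6 scale 13
```

View pics/s6.png

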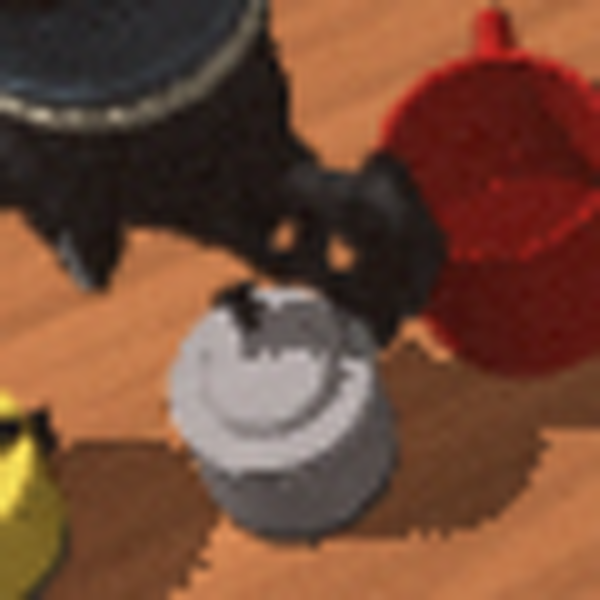

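View pics/t6.png

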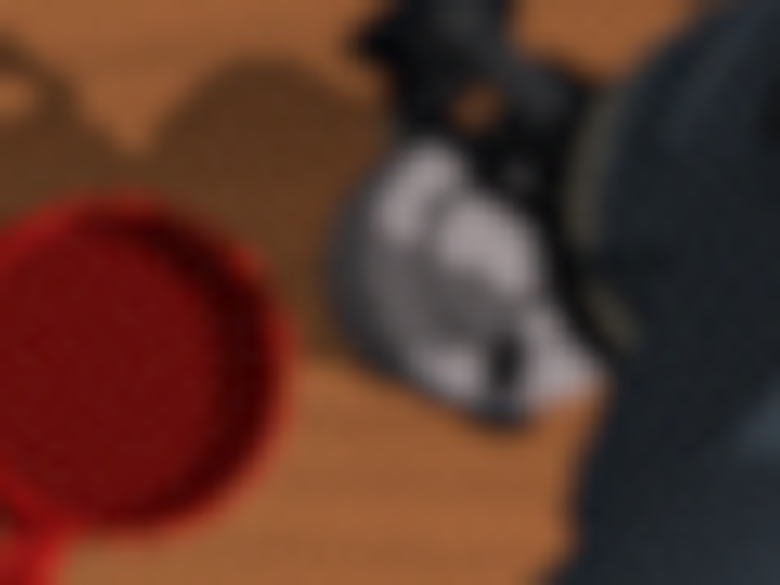

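Run:
```python
from lid import *
S=load("scene",6);T=load("top",6)
c=np.array([489,-349.3])
f=T["frame"][212:224,342:356].max(2);print(f)
for s,n,(x0,y0,x1,y1) in((T,'t',(344,214,353,222)),(S,'s',(150,216,157,225))):
    m=np.zeros(s["frame"].shape[:2],bool);m[y0:y1,x0:x1]=(s["frame"].max(2)<75)[y0:y1,x0:x1]
    for i,stt,cc,l in blobs(m,2):
        for z in (62,66):
            v=onz(s,cc,z)[:2]-c;print(n,stt,cc,z,np.linalg.norm(v),np.degrees(np.arctan2(v[1],v[0])))
```

```text
[[ 85  83  85  88  91  99 114 120 108  80  46  21  23  37]
 [ 87  81  80  85  88  91  94  99 101  92  67  33  22  39]
 [ 90  82  77  80  85  87  85  92 112 120  97  57  23  30]
 [ 91  86  81  79  81  79  72  79 109 130 116  79  41  26]
 [ 99 100 100  99  89  70  53  56  94 126 128 107  73  40]
 [109 120 127 128 110  75  41  46  89 128 143 135 111  74]
 [101 124 141 145 122  80  40  51  97 136 153 154 139 108]
 [ 86 104 125 135 118  81  52  66 106 140 155 158 152 127]
 [ 99  94 102 107  97  76  64  77 110 138 150 156 151 125]
 [127 118 108  93  75  59  54  67  96 128 145 150 143 111]
 [142 139 130 111  87  69  60  67  92 124 143 145 130  95]
 [150 149 145 136 124 110 102 104 118 136 147 140 116  77]]
t [347 215   3   7  14] [348.21428571 218.14285714] 62 24.586177394230415 175.14389563237268
t [347 215   3   7  14] [348.21428571 218.14285714] 66 24.752834458684738 172.94247925279845
s [155 216   2   1   2] [155.5 216. ] 62 42.85421650650907 161.61394320438572
s [155 216   2   1   2] [155.5 216. ] 66 40.58535954520015 160.80020264810986
s [152 218   4   5  11] [153.90909091 220.09090909] 62 29.410321129629807 174.22776902661136
s [152 218   4   5  11] [153.90909091 220.09090909] 66 27.106985700120674 174.02353407494036
```

```bash
cat >> lid.py <<'E'
def st(m): print(m,np.round(ctrl.current_tcp_pos()+D,2),np.round(ctrl.current_ft_force(),1),np.round(ctrl.current_torque(),2),round(ctrl.current_width(),2),ctrl.current_time())
E
python3 - <<'E'
from lid import *
try:
    R=Rdown(37);c=np.array([598.7,241.2,0])
    ctrl.movel(np.array([489,-349.3,205])-D,180)
    st("lift")
    ctrl.movep(c+[0,0,200]-D,R); st("over")
    ctrl.movel(c+[0,0,172]-D,100); st("near")
    snap("scene",7);snap("top",7)
except Exception as e: print("ERR",e)
crop("scene",7,(290,110,370,190),"s7");crop("top",7,(110,130,190,190),"t7")
E
```

```text
lift [ 488.59 -348.99  204.01] [ 0.3  0.3 -1.3] [ 0.05 -0.01  0.01] 65.2 28.1667
over [599.01 240.26 200.04] [-0.3  1.1 -2. ] [-0.04 -0.06 -0.02] 65.41 30.3167
near [598.62 240.78 172.03] [-0.4 -0.7 -1.3] [ 0.02 -0.09 -0.02] 65.25 30.75
s7 scale 7
t7 scale 10
```

View pics/s7.png

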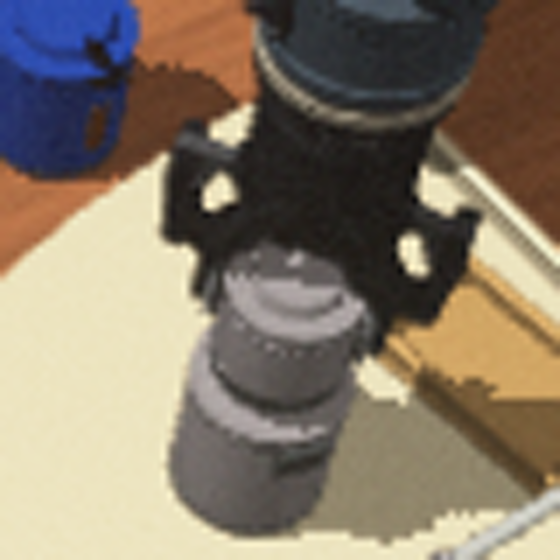

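View pics/t7.png

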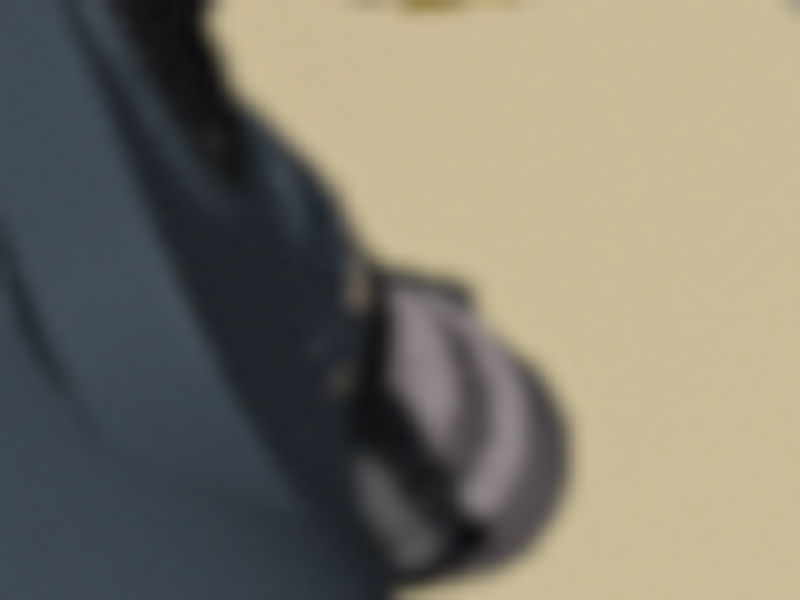

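Aligned well over the lid. Lowering with a force stop.

Run:
```python
from lid import *
try:
    c=np.array([598.7,241.2,0])
    h=ctrl.movel(c+[0,0,152]-D,25,force_limit=8); st(h)
except Exception as e: print("ERR",e)
```

```text
True [598.58 241.24 156.99] [-0.5  0.5  8.7] [0.12 0.03 0.01] 65.03 31.4583
```

Run:
```python
from lid import *
try:
    c=np.array([598.7,241.2,0])
    ctrl.gripper_to(85); st("open")
    ctrl.movel(c+[0,0,250]-D,180); st("up")
    cs=np.array([499.9,-131.9,0])
    for a in (45,-45,30,60): print(a,ctrl.inverse_kinematics(cs+[0,0,110]-D,Rdown(a)))
    ctrl.movep(cs+[0,0,110]-D,Rdown(-60)); st("small")
    snap("scene",8);snap("top",8)
except Exception as e: print("ERR",e)
crop("scene",8,(290,130,370,190),"s8");crop("top",8,(110,130,190,190),"t8")
crop("scene",8,(190,170,250,215),"s8b");crop("top",8,(255,185,315,230),"t8b")
```

```text
open [598.17 241.06 155.96] [0.5 0.2 0.5] [-0.01 -0.01 -0.03] 84.79 31.8
up [598.55 241.14 249.  ] [-0.7  0.2 -0.3] [ 0.03 -0.02 -0.03] 85.2 32.475
45 [-14.78079132  17.29124715 -13.11420618  59.59454667   0.
  30.21920868]
-45 [-14.78079132  17.29124715 -13.11420618  59.59454667   0.
 120.21920868]
30 [-14.78079132  17.29124715 -13.11420618  59.59454667   0.
  45.21920868]
60 [-14.78079132  17.29124715 -13.11420618  59.59454667   0.
  15.21920868]
small [ 500.53 -131.41  110.24] [-0.7  0.2 -0.5] [-0.   -0.    0.02] 84.69 33.9917
s8 scale 10
t8 scale 10
s8b scale 13
t8b scale 13
```

View pics/s8.png

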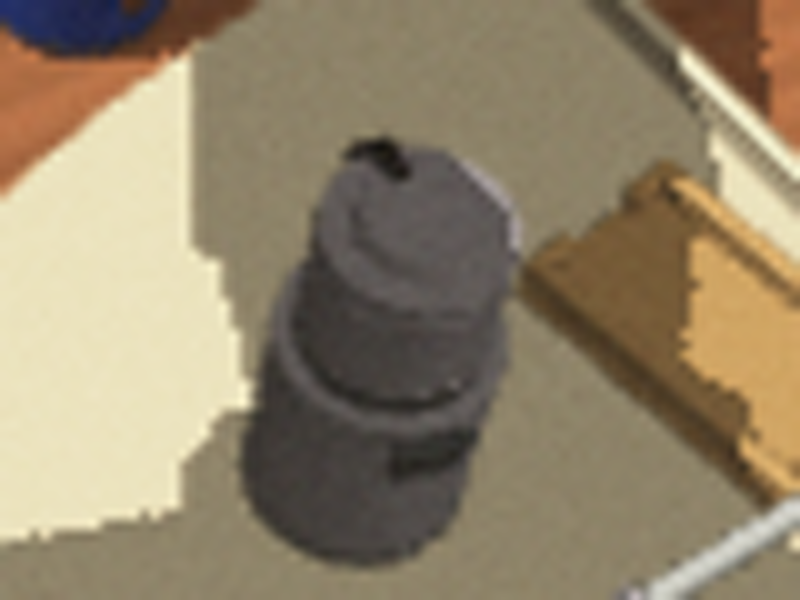

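View pics/t8.png

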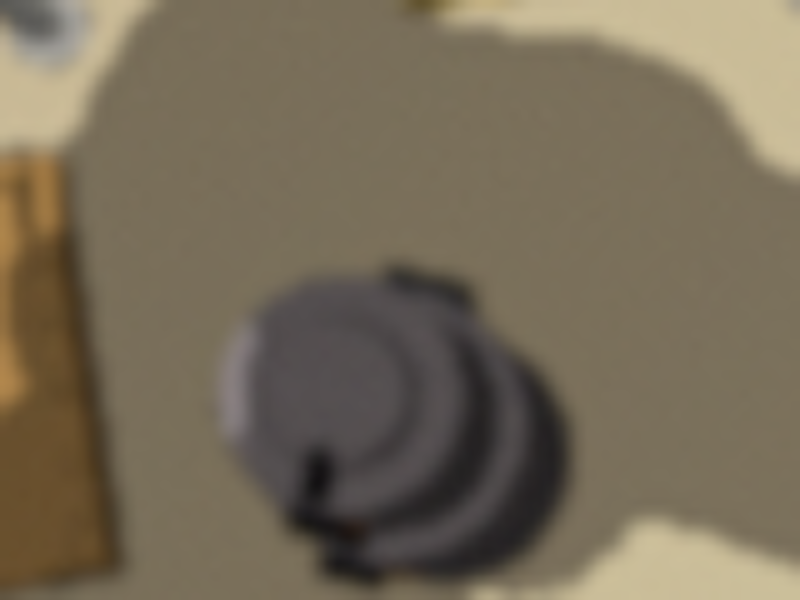

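View pics/s8b.png

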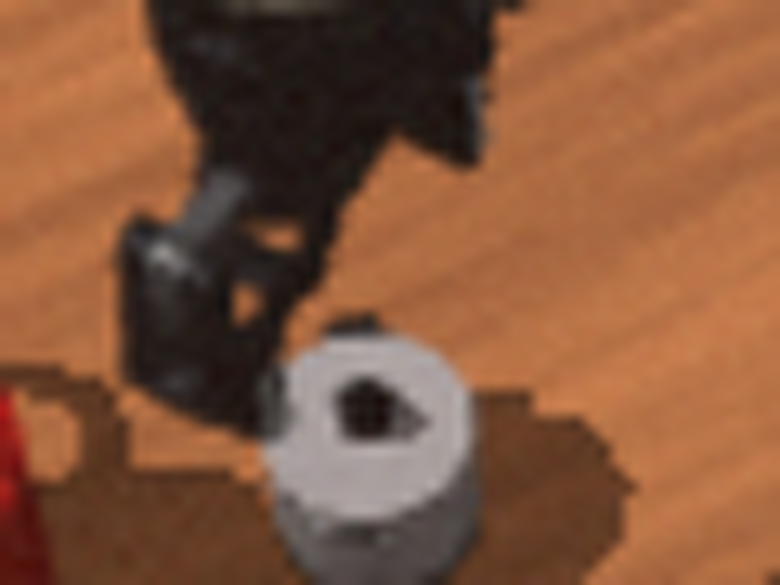

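View pics/t8b.png

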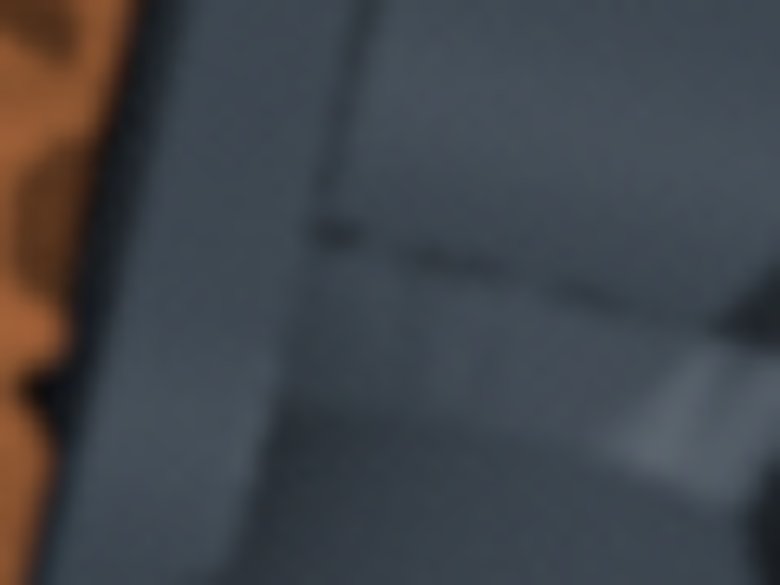

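Run:
```python
from lid import *
np.set_printoptions(linewidth=200)
S=load("scene",8);T=load("top",0)
print(S["frame"][192:200,210:224].max(2));print(T["frame"][211:222,268:284].max(2))
def test(s,c,uv,z):
    v=onz(s,uv,z)[:2]-c;return np.linalg.norm(v),np.degrees(np.arctan2(v[1],v[0]))
cT=onz(T,(276.7,206.9),50)[:2];cS=onz(S,(217.67,202.5),50)[:2]
for s,c,n,(x0,y0,x1,y1) in((T,cT,'t',(268,213,280,221)),(S,cS,'s',(212,192,222,197))):
    f=s["frame"].max(2).astype(float)[y0:y1,x0:x1]
    for th in (55,70,85):
        ys,xs=np.nonzero(f<th)
        if len(xs): uv=(xs.mean()+x0,ys.mean()+y0);print(n,th,len(xs),uv,test(s,c,uv,46))
```

```text
[[ 51  32  35  57 126 172 180 176 174 177 169 164 159 160]
 [ 55  29  63 163 178 173 171 171 165 163 158 161 166 167]
 [ 37  36 126 170 174 134  95  85  66 146 168 167 173 169]
 [ 36  54 165 175 140  74  61  69  72 112 151 172 173 175]
 [ 32  61 154 169 159 167 168 170 165 167 167 170 174 170]
 [ 38  97 156 170 168 168 167 172 172 176 174 174 175 175]
 [ 48  78 163 172 170 174 171 165 167 168 173 173 170 170]
 [ 71  58 158 167 172 165 129  74  59 118 157 171 173 173]]
[[102 126 140 145 145 145 142 140 140 140 141 142 143 143 144 143]
 [ 84 106 127 140 143 144 143 143 142 144 142 141 142 142 142 138]
 [ 84  87 108 127 138 143 144 143 143 143 143 142 142 140 136 126]
 [107  94  94 106 121 133 138 141 141 142 143 142 143 139 131 117]
 [131 121 100  86  91 108 121 128 132 137 139 141 143 141 135 125]
 [142 136 114  82  65  70  84  97 113 127 137 141 144 144 143 138]
 [143 138 122  99  78  63  60  76 106 128 137 141 142 142 142 142]
 [138 138 130 122 111  96  86  93 117 132 137 137 137 136 137 138]
 [134 133 133 131 129 121 116 118 126 133 133 133 133 132 133 134]
 [134 134 134 134 133 134 132 131 133 133 133 133 133 133 133 133]
 [135 135 135 135 136 136 136 135 135 135 135 135 135 134 134 134]]
t 70 3 (np.float64(273.0), np.float64(216.66666666666666)) (np.float64(31.679430871652244), np.float64(158.96980284638036))
t 85 9 (np.float64(272.44444444444446), np.float64(216.11111111111111)) (np.float64(30.76786423531343), np.float64(154.9113685950062))
s 55 1 (np.float64(212.0), np.float64(192.0)) (np.float64(49.15059686389987), np.float64(176.1697062386593))
s 70 6 (np.float64(214.66666666666666), np.float64(193.5)) (np.float64(39.94899602509525), np.float64(167.74107475848177))
s 85 8 (np.float64(215.125), np.float64(193.875)) (np.float64(38.02369837504761), np.float64(166.06699459842181))
```

Run:
```python
from lid import *
S=load("scene",8);T=load("top",0)
def test(s,c,uv,z):
    v=onz(s,uv,z)[:2]-c;return np.linalg.norm(v),np.degrees(np.arctan2(v[1],v[0]))
cT=onz(T,(276.7,206.9),50)[:2];cS=onz(S,(217.67,202.5),50)[:2]
for uv in((273.2,216.6),(273.6,216.8),(272.9,216.4)): print('t',uv,test(T,cT,uv,46))
for uv in((217,194.6),(216.8,194.7),(217.2,194.6)): print('s',uv,test(S,cS,uv,47),test(S,cS,uv,45))
# predicted tab center pixel for front angles in both
for a in (150,155,160,165,170):
    d2=np.array([np.cos(np.radians(a)),np.sin(np.radians(a))])
    c=np.array([499.9,-131.9]); p=np.r_[c+31.5*d2,47]; print(a,proj(T,p),proj(S,p), proj(T,np.r_[c,50]))
```

```text
t (273.2, 216.6) (np.float64(31.277518135150757), np.float64(159.88802036226286))
t (273.6, 216.8) (np.float64(31.468789857872697), np.float64(162.35272254945755))
t (272.9, 216.4) (np.float64(31.030512483018473), np.float64(157.9198673794379))
s (217, 194.6) (np.float64(33.24581193171361), np.float64(156.62234365240315)) (np.float64(34.44813811354957), np.float64(156.70027415551704))
s (216.8, 194.7) (np.float64(32.9338006019114), np.float64(157.86600325548525)) (np.float64(34.136345854890344), np.float64(157.90277856549312))
s (217.2, 194.6) (np.float64(33.17253798428776), np.float64(155.4391985986281)) (np.float64(34.37357436049023), np.float64(155.55681925175375))
150 [271.49737722 216.08148084] [218.07861528 195.13475463] [276.61852994 207.06386567]
155 [272.30045813 216.49278784] [217.28036407 195.1655089 ] [276.61852994 207.06386567]
160 [273.13596644 216.83255354] [216.48524001 195.25593525] [276.61852994 207.06386567]
165 [273.99750863 217.09816805] [215.69909079 195.40539073] [276.61852994 207.06386567]
170 [274.87848941 217.28759217] [214.92770629 195.61281261] [276.61852994 207.06386567]
```

Run:
```python
from lid import *
cs=np.array([499.9,-131.9,0])
try:
    ctrl.movep(cs+[0,0,100]-D,Rdown(-67))
    h=ctrl.movel(cs+[0,0,12]-D,120,force_limit=10); st(h)
    if not h:
        ctrl.gripper_to(40,20); st("sq1"); ctrl.gripper_to(85)
        ctrl.movel(cs+[0,0,90]-D,200)
        ctrl.movep(cs+[0,0,90]-D,Rdown(23))
        snap("scene",9);snap("top",9)
        h=ctrl.movel(cs+[0,0,12]-D,120,force_limit=10); st(h)
        if not h: ctrl.gripper_to(40,30); st("sq2")
except Exception as e: print("ERR",e)
crop("scene",9,(190,170,250,215),"s9b");crop("top",9,(255,185,315,230),"t9b")
T=load("top",8);f=T["frame"].max(2)
m=np.zeros(f.shape,bool);m[172:190,136:152]=(f<55)[172:190,136:152]
for i,s_,c,l in blobs(m,2): print(s_,c)
for a in (161,165,169):
    u=np.array([np.cos(np.radians(a)),np.sin(np.radians(a)),0]);print(a,"key",proj(T,np.array([598.5,241.1,204])+25*u),"tab",proj(T,np.array([598.5,241.1,195])+36.5*u),"c",proj(T,[598.5,241.1,198]))
```

```text
False [ 500.43 -132.02   12.68] [ 0.6 -0.4 -0.1] [-0.04 -0.02  0.04] 84.95 35.225
sq1 [ 500.4  -131.99   12.69] [-1.5  0.4  5.7] [0.07 0.22 0.04] 55.11 35.6
False [ 500.33 -132.01   12.58] [-0.  -0.2  0.3] [-0.01 -0.03 -0.05] 84.88 38.85
sq2 [ 500.43 -132.06   12.77] [-1.5 -0.1  7.5] [ 0.06  0.42 -0.06] 55.48 39.2333
s9b scale 13
t9b scale 13
[139 175  13  13  63] [143.84126984 181.3968254 ]
161 key [139.87155803 177.76900093] tab [139.19866857 182.11013808] c [143.50664453 169.36234792]
165 key [140.48818784 177.95324645] tab [140.09297291 182.37745597] c [143.50664453 169.36234792]
169 key [141.11715207 178.09417518] tab [141.00518068 182.5818951 ] c [143.50664453 169.36234792]
```

View pics/s9b.png

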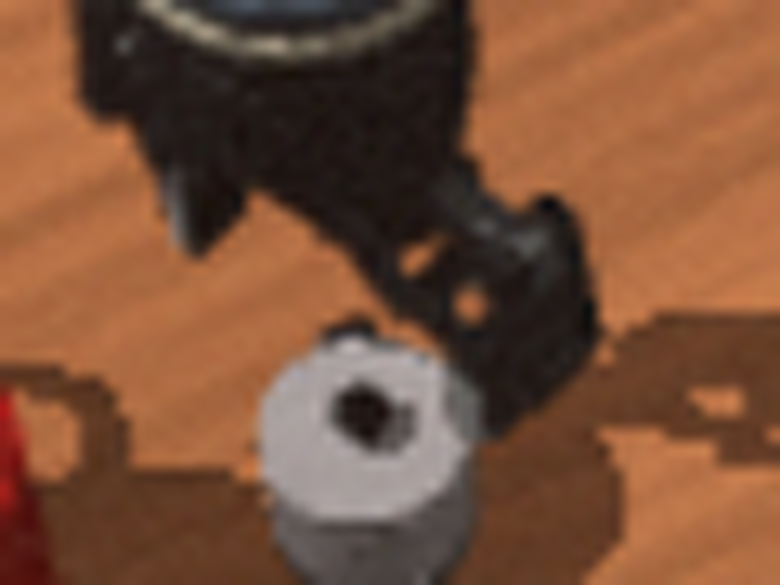

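View pics/t9b.png

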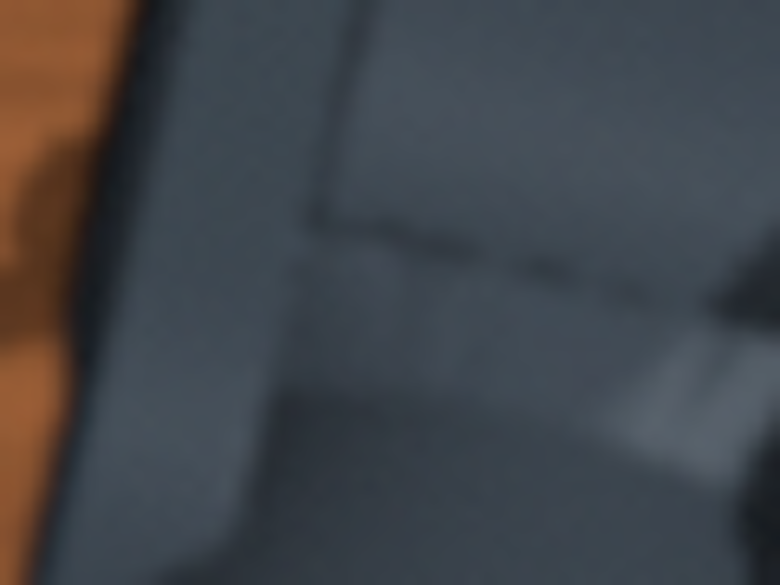

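Run:
```python
from lid import *
for n,b in(("top",(128,156,168,190)),("scene",(318,138,350,172))):
    i=cv2.imread(f"pics/{n}8.png");x0,y0,x1,y1=b;j=np.clip(i[y0:y1,x0:x1].astype(float)*2,0,255).astype(np.uint8)
    cv2.imwrite(f"pics/{n[0]}8z.png",cv2.resize(j,None,fx=17,fy=17,interpolation=cv2.INTER_CUBIC))
```

```text
(no output)
```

View pics/t8z.png

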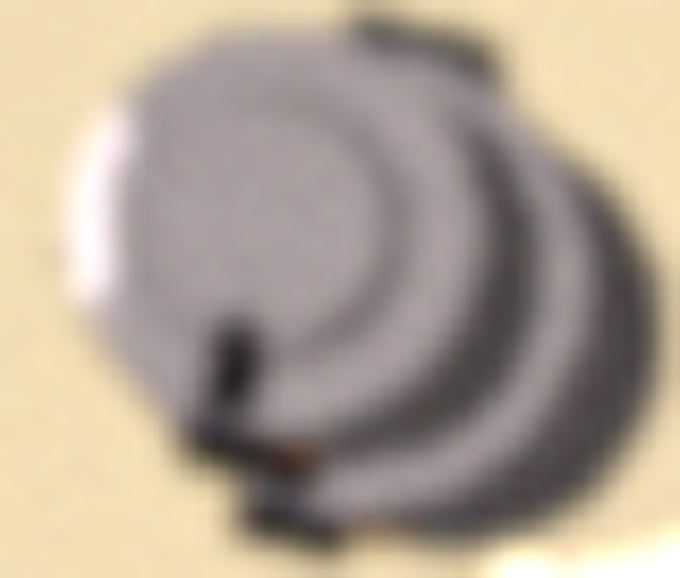

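View pics/s8z.png

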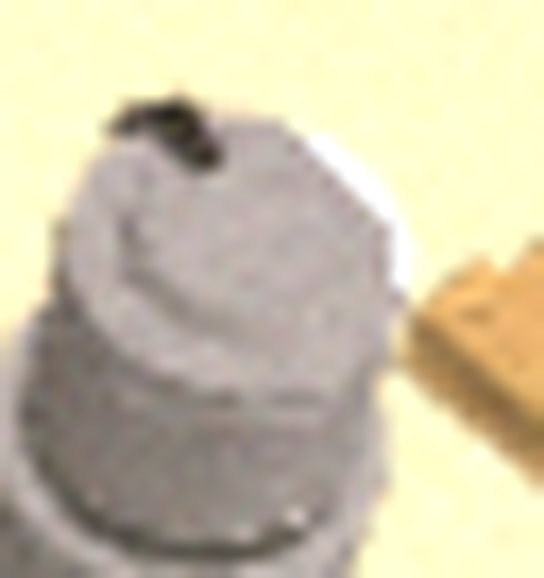

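Run:
```python
from lid import *
try:
    R=Rdown(32);c=np.array([598.5,241.2,0])
    ctrl.movel(np.array([499.9,-131.9,245])-D,200)
    st("lift")
    ctrl.movep(c+[0,0,245]-D,R); st("over")
    ctrl.movel(c+[0,0,226]-D,80); st("near")
    snap("scene",10);snap("top",10)
    h=ctrl.movel(c+[0,0,205]-D,25,force_limit=7); st(h)
except Exception as e: print("ERR",e)
crop("scene",10,(290,100,370,180),"s10")
snap("scene",11);crop("scene",11,(290,100,370,180),"s11")
```

```text
lift [ 499.42 -131.75  244.09] [ 0.5 -0.8 -1.6] [-0.   -0.02  0.03] 55.52 40.55
over [598.75 239.98 245.18] [ 0.2 -0.3 -1.4] [-0.    0.04 -0.02] 55.64 41.9833
near [598.43 240.41 226.12] [-0.  -0.6 -1.7] [0.03 0.03 0.05] 55.41 42.375
True [598.45 241.25 210.69] [-1.2  0.1  8. ] [-0.03  0.18  0.  ] 55.09 43.1
s10 scale 7
s11 scale 7
```

View pics/s11.png

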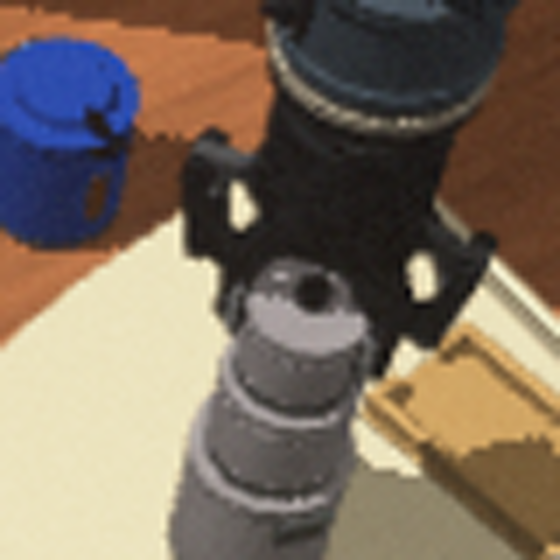

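Run:
```python
from lid import *
try:
    ctrl.gripper_to(85); st("open")
    ctrl.movel(np.array([598.5,241.2,300])-D,150)
    ctrl.movep(np.array([450,-150,300])-D,Rdown(30)); st("away")
except Exception as e: print("ERR",e)
snap("scene",12);snap("top",12)
crop("scene",12,(295,115,365,190),"s12");crop("top",12,(110,140,180,195),"t12")
S=load("scene",12);T=load("top",12)
i=cv2.imread("pics/top12.png");cv2.imwrite("pics/top12b.png",cv2.resize(i,(768,576)))
f=T["frame"]
for n,s,(x0,y0,x1,y1) in(("t",T,(120,145,170,190)),("s",S,(310,120,350,165))):
    hsv=cv2.cvtColor(s["frame"],cv2.COLOR_RGB2HSV);m=np.zeros(hsv.shape[:2],bool);m[y0:y1,x0:x1]=((hsv[...,1]<40)&(hsv[...,2]>115))[y0:y1,x0:x1]
    for i,a,c,l in blobs(m,60): print(n,a,c)
print("pred small lid",proj(T,[598.5,241.2,248]),proj(S,[598.5,241.2,248]),"knob",proj(S,[598.5,241.2,259]),proj(T,[598.5,241.2,259]))
```

```text
open [598.09 241.09 209.66] [0.1 0.4 0.3] [ 0.04  0.01 -0.08] 85.04 43.5583
away [ 450.54 -149.46  299.91] [-0.2  0.3  0. ] [-0.02  0.04  0.01] 84.92 45.85
s12 scale 8
t12 scale 10
pred small lid [139.19269426 166.89939761] [334.02651761 142.95637009] knob [334.62737145 140.76982498] [138.20163587 166.32865618]
```

View pics/s12.png

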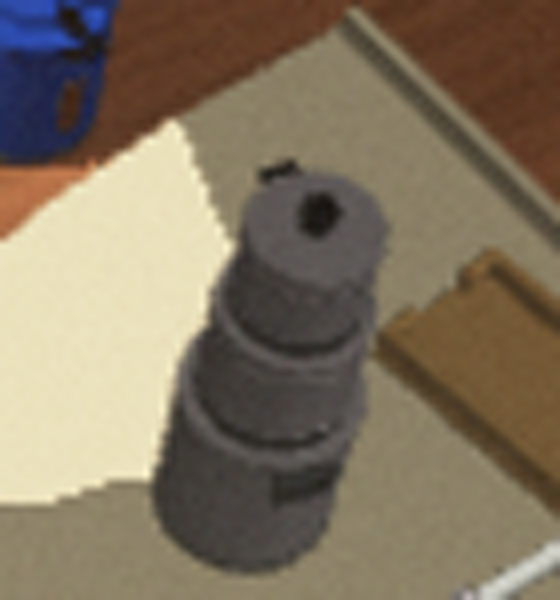

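View pics/t12.png

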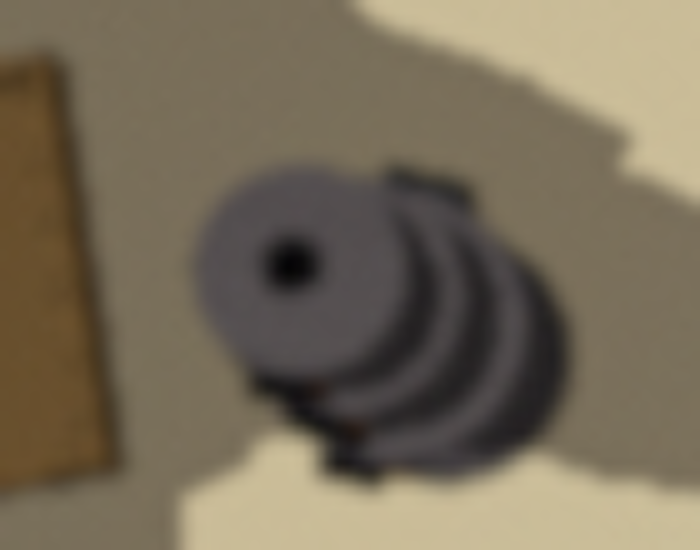

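View pics/top12b.png

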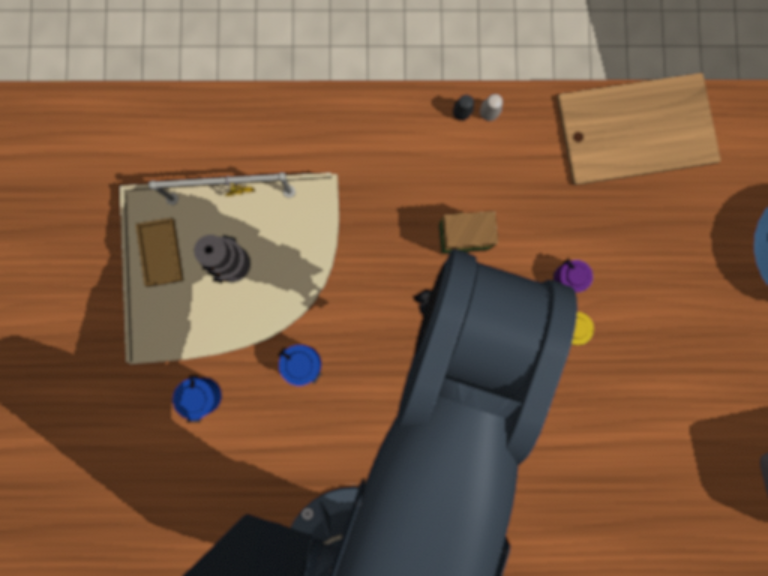

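Run:
```python
from bench import ctrl
print(ctrl.current_time(),ctrl.current_ft_force()); ctrl.close_job()
```

```text
45.95 [-0.06880906  0.07128482  0.09417953]
the job is handed in; nothing more can be done
```

I shut the tea tin's lid, seated the medium tin on it and the small tin on top, and handed the job in at about 46 s. My last checks showed nothing wrong. The system reported no verdict.

- **How it was done:** I squeezed each loose tin from two crossed directions to centre it in the jaws. I then turned it to line up with the key and lowered it with a force stop before letting go.
- **Seating heights:** Each tin stopped within about 0.2 mm of the height predicted for fully down (medium 157.0 mm against 157.1, small 210.7 against 210.8). A foot resting on a key would have stopped about 6 mm higher.
- **Last pictures:** The stack looks straight and level with all three tabs in line. The small tin's lid is within about 2 mm of where I expected it. The carton, rest and spoons look undisturbed. The arm hid the mug in the last top view, so I did not re-check it, but nothing I saw suggested it was touched.
- **Tool offset:** The fingertips really sit about 37.5 mm above the reported tool point. My first try at closing the lid passed over it without touching anything. I found the offset by touching the shelf, where contact came at a reading of 12 mm instead of 50, and corrected every later move.
- **Turn angles:** Pixel estimates of how far each tin was turned disagreed by a few degrees (tea tin 161–167°, medium once seated 165–169°, small 155–162°). I used middle values, and both notches went down over their keys.

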